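Slide the rack cover out from under the reagent shelf and close the tube rack with it

ROBOT

A 6-joint arm with a two-finger parallel gripper is mounted at the origin on the work surface. World frame = base frame: x ahead of the robot, y to its left, z up, the work surface at z = 0. Lengths are in m, angles in rad, forces in N, time in s.
With the tool pointing down it reaches from about 0.3 to 0.775 m from the base axis. Payload 14.6 kg.
Tool frame: the origin (TCP) lies on the centre line of the jaws, within the pads' length; the fingertips stand ctrl.tcp_to_tips ahead of it and the grasp point (between the pads) lies 2 mm behind it (ctrl.tcp_to_tips is the distance from the TCP to the fingertips, in m); z points along the fingers, y is the line along which they close (so a half turn about z gives the same grasp; the last joint's range is limited). The gripper opens to 94 mm and grips with 3 to 60 N. Pads are 16 mm wide; open, the fingers measure 119 mm over their backs; the gripper's body (75 mm by 177 mm) begins 78 mm behind the grasp point.
Start: joints at [-1.264, 0.3, 1.521, -0, 1.321, -0.067], TCP at [0.201, -0.512, 0.19] pointing down, gripper open.
Joint ranges: [-3.03, 3.03], [-0.79, 2.21], [0.23, 2.52], [-1.04, 4.18], [0, 3.07], [-2.55, 2.55]. Speed limits (rad/s): [2.22, 2.22, 2.57, 3.14, 3.14, 3.14].

INTERFACE

Orientations are given as [roll, pitch, yaw] about the fixed x, y, z axes, in that order (R = Rz(yaw) Ry(pitch) Rx(roll)).
In Python, from station import telemetry, viewer, hand_in, ctrl gives the robot as it stands.
- The arm moves only by the tool step_arm, never from a script. Its argument "plan" is a list of rows, each an object of numbers: "dx", "dy", "dz": the shift along the tool's x, y, z scaled (see below); "rx", "ry", "rz": the turn, a rotation vector about the tool's x, y, z scaled (see below); "claw": the closure, from 0 (fully open) to 1 (shut). In form: [{"dx": .., "dy": .., "dz": .., "rx": .., "ry": .., "rz": .., "claw": ..}, ...]. A call has 1 to 10 rows; each row shifts and turns the commanded pose from where the row before left it, along the tool's axes as they then stand; what a row does not reach is not made up. The controller multiplies each number of a shift by 0.1 m and each number of a turn by 90 degrees. A row lasts 1/10 s, in which the tool goes at most 50 mm and 8.59 degrees, less where a joint would pass 70% of its speed; a pose out of reach is approached as far as the arm can. A call with a number of a shift or a turn outside -1 to 1 is refused whole. A call with a gripper value outside its range is refused whole. The fingers move at their own pace and stop on an object; "grip_force" is the grip in N (left out, the last holds). Time passes only in rows, so rows that do not move let the fingers close. It gives the time, the measured TCP pose, the force, the opening and the grip force at its end, in the units of the state.
- telemetry.get_obs(): the state, without advancing time (a new reading comes with each control period).
- viewer.camera(name): name is "scene" or "top" or "wrist"; returns a dict with "img" (384x512x3 uint8, red, green, blue), "z_map" (384x512 float32, m along the optical axis (not along the pixel's ray), 0 where there is no reading), "fx", "fy", "cx", "cy" (pixels), "R" (3x3) and "t" (3): a world point X has camera coordinates R X + t; the wrist camera has in their place "tool_from_camera" (4x4, takes a point from camera to tool coordinates, whose origin is the TCP and whose axes are the flange's). Camera axes: x right, y down, z forward; pixel columns grow to the right and rows downward; lengths in m; the calibration is good to about 2 mm. The wrist camera is an equidistant fisheye: a pixel r from the principal point sees the ray r / f radians off the axis. A picture is of the moment at which its call begins: read the wrist's pose just before it.
- hand_in(): hands the job in; it is judged then, once.
Trained networks look in a picture, given as the dict that the camera call returned (one of the last four; its "shot" number tells which), for a name from the list of things; names that differ only in an ending like _2 or _b are one class to them, and where a whole thing is asked for, a point or a joint stands for the part that bears it (a point fixed in the world has none). Each returns a list of dicts, best first, with "score" (0 to 1); they miss things now and then, are a little off and sometimes report something else, mostly with a low value. They report only what shows in the picture. A call takes as long as a camera call. They do not tell look-alikes from the thing itself.
- viewer.recognise(target, picture): "rect" ([left, top, right, bottom] in pixels, round what is visible of it).
The state is a dict: "time_s": time; "qpos": joint angles; "joint_vel": joint speeds; "tau": joint torques, N m; "ee_pos": TCP position; "eef_rot": TCP orientation; "force": force on the tool from outside, world axes, zero at the start; "moment": the same for the moment, N m; "grip_width": finger opening in m; "grip_force": force on a finger pad.
Only numpy, scipy, OpenCV 4.12 (cv2) and the standard library are available. Lean on these libraries where they do the work, as an engineer would, in place of code of your own. Each camera call takes 0.05 s, during which the arm holds its last target. There are 200 camera calls.

TASK

The flat blue cover plate lies in the tray under the clear reagent shelf, too thin and too closed in to be picked up there: with the fingertips, pressing only lightly, slide it flat along the tray until it sticks out over the open front edge far enough to grasp, then take it by its overhanging end. Draw it out and set it down (do not drop it) centred and squarely along the top of the white tube rack so that it covers all the tubes, and let go. Leave the beaker, the amber bottle and the yellow sharps pot where they stand.

Things in the scene. Friction and masses are not known exactly. Their poses are not given: they have to be found in the camera images.
- cover_mid (a point): centre of the loose flat blue metal cover plate, 130 mm long (its x axis), 64 mm wide (its y axis), 3 mm thick, about 60 to 120 g; this point is half-way through its thickness. It starts lying flat in the tray of the organiser, lengthwise from front to back, its front end 3 to 12 mm behind the tray's open front edge.
- tray_edge (a point): middle of the open front edge of the tray on top of the organiser, on the tray floor, 70 mm above the table. The organiser is a fixed white cabinet 200 mm wide and deep with an upright front face below this edge, facing roughly to the robot. x axis: level, into the tray, away from the robot; y along the edge; z up. In front of the edge there is nothing above or below but the table.
- tray_floor (a point): a point on the flat, slick tray floor (the plate slides on it under a light pressed drag of the fingertips) 100 mm behind the middle of the front edge, axes as tray_edge. The floor is 186 mm deep, between two grey side ribs 9 mm high that end flush with the front edge; their inner faces are 35 mm either side of the middle (3 mm of play beside the plate), so fingers cannot get at the plate's sides there.
- shelf_front (a point): middle of the lower front edge of the clear reagent shelf (with bottles), 75 mm above the tray floor and 34 mm behind its front edge; it covers the tray from there back, 200 mm wide. A steel rail along its front rises 40 mm above this point. So a fingertip reaches the plate only with the tool tilted 30 to 50 degrees, fingers pointing in under the shelf; one stroke may not be enough.
- rack_top (a point): centre of the top of the fixed white tube rack, 80 mm above the table. The rack is 120 mm long (its x axis), 44 mm wide (its y axis); the cover plate rests on two shoulders, each 12 mm long, at its two ends (x = +-48 to 60 mm); ten red and blue tube caps stand between them, 5 mm lower. Its x axis points roughly away from the robot; either way round of the plate is right.
- beaker_mid (a point): bystander: middle of the small glass beaker, 60 mm across, 75 mm high, loose
- bottle_mid (a point): bystander: middle of the amber bottle, 60 mm across, 130 mm high, loose
- sharps_mid (a point): bystander: middle of the yellow sharps pot, 84 mm across, 125 mm high, loose
Mind the look-alikes: they are no part of the job. There is more than one size of the part that bears cover_mid; the job needs the larger.

How it is judged:
By the outcome, as a careful person would: the job done as asked, in the order asked, and still so for the second after the job is handed in, with the robot touching nothing.
It also fails if it takes over 64 s, if anything falls off the work surface, if the arm or the gripper's body presses on something with over 40 N, if the wrist force passes 120 N, or if a joint passes its speed limit or range.

## Working session

There is one attempt and no reset: what is moved stays moved. The work goes in short steps, Python scripts to look and compute and a tool call to move; the robot and the scene stay as the last step left them, time stands still between calls to the robot, and variables do not carry over. Pictures are saved under pics/ and viewed, at most 10 in all, crops included, and the job is handed in when it is done.

Besides the shell and the picture viewer there is one more tool, called as name(argument=value, ...), one argument or row to a line, values as JSON. step_arm: Moves the arm, as the interface text tells. Shifts and turns lie within -1 to 1; 1 stands for 0.1 m of shift or 90 degrees of turn. Its arguments: {"type":"object","properties":{"plan":{"type":"array"},"grip_force":{"type":"number"}},"required":["plan"]}

```bash
ls; mkdir -p pics; cat > h.py <<'E'
import numpy as np, cv2
from scipy.spatial.transform import Rotation as Ro
from station import telemetry, viewer, hand_in, ctrl
def world(p,u,v,z=None):
    z=p["z_map"][int(v),int(u)] if z is None else z
    c=np.array([(u-p["cx"])/p["fx"]*z,(v-p["cy"])/p["fy"]*z,z])
    return p["R"].T@(c-p["t"])
def cloud(p):
    z=p["z_map"]; v,u=np.mgrid[:384,:512]
    c=np.stack([(u-p["cx"])/p["fx"]*z,(v-p["cy"])/p["fy"]*z,z],-1)
    return (c-p["t"])@p["R"]
def save(p,n): cv2.imwrite("pics/"+n,cv2.resize(p["img"][...,::-1],None,fx=1.5,fy=1.5))
E
python3 - <<'E'
from h import *
print(ctrl.tcp_to_tips, [a for a in dir(ctrl) if a[0]!='_'])
print(telemetry.get_obs())
ims=[]
for n in("scene","top"):
    p=viewer.camera(n); save(p,n+".png"); np.savez(n+".npz",**{k:v for k,v in p.items()})
    print(n,p["fx"],p["R"].T@-p["t"])
    for t in("cover_mid","tray_edge","rack_top","shelf_front","beaker_mid","bottle_mid","sharps_mid"):
        for r in viewer.recognise(t,p)[:3]:
            l=np.array(r["rect"]);u,v=(l[0]+l[2])/2,(l[1]+l[3])/2
            print(t,round(r["score"],2),l.round(),world(p,u,v).round(3))
E
```

```text
pics
0.017 ['MotionError', 'tcp_to_tips']
{'time_s': 0.0, 'qpos': array([-1.26359520e+00,  3.00474895e-01,  1.52157814e+00, -4.33682308e-05,
        1.32072350e+00, -6.66137782e-02]), 'joint_vel': array([ 0.00063533,  0.00024036,  0.00112719,  0.00193803,  0.00262698,
       -0.00024531]), 'tau': array([ 6.81593501e-04, -5.31808984e+01, -3.52738309e+01,  7.09606684e-02,
        2.44831044e-02, -7.99577151e-05]), 'ee_pos': array([ 0.200735  , -0.51175087,  0.18908551]), 'eef_rot': array([-3.14040861e+00, -3.68907852e-05,  3.73825642e-01]), 'force': array([-0.2520083 ,  0.61848364, -0.38319748]), 'moment': array([-0.01974787, -0.00920832, -0.02939592]), 'grip_force': 0.0, 'grip_width': 0.09446753284161243}
scene 449.604055306123 [1.05137561 0.70691193 1.08543968]
cover_mid 0.71 [320. 255. 356. 276.] [0.47  0.255 0.002]
tray_edge 0.87 [204. 193. 314. 314.] [0.721 0.223 0.225]
rack_top 0.71 [212. 171. 251. 207.] [ 0.595 -0.117  0.056]
shelf_front 0.61 [207. 193. 313. 315.] [0.719 0.222 0.221]
beaker_mid 0.82 [289. 176. 310. 205.] [0.431 0.013 0.073]
bottle_mid 0.57 [328. 314. 360. 353.] 
[... 205 characters left out ...]
p 478.90838451803955 [0.25800416 0.02300052 1.53597142]
cover_mid 0.87 [178. 224. 190. 248.] [ 0.476  0.259 -0.003]
cover_mid 0.83 [208. 190. 226. 198.] [0.591 0.141 0.074]
cover_mid 0.68 [182. 127. 252. 211.] [0.648 0.132 0.154]
tray_edge 0.59 [178. 130. 247. 210.] [0.648 0.145 0.151]
rack_top 0.68 [295. 171. 311. 214.] [ 0.583 -0.13   0.054]
shelf_front 0.87 [176. 133. 250. 210.] [0.644 0.145 0.145]
shelf_front 0.3 [114. 184. 138. 207.] [0.595 0.417 0.099]
beaker_mid 0.53 [260. 239. 274. 260.] [ 0.415 -0.006  0.002]
bottle_mid 0.86 [115. 185. 141. 207.] [0.598 0.414 0.091]
bottle_mid 0.44 [175. 130. 248. 210.] [0.647 0.148 0.15 ]
sharps_mid 0.67 [388. 175. 425. 206.] [ 0.555 -0.436  0.123]
```

```bash
python3 - <<'E'
from h import *
a=cv2.imread("pics/top.png")[150:480,140:680]; cv2.imwrite("pics/topc.png",cv2.resize(a,(800,489)))
E
```

```text
(no output)
```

View pics/scene.png

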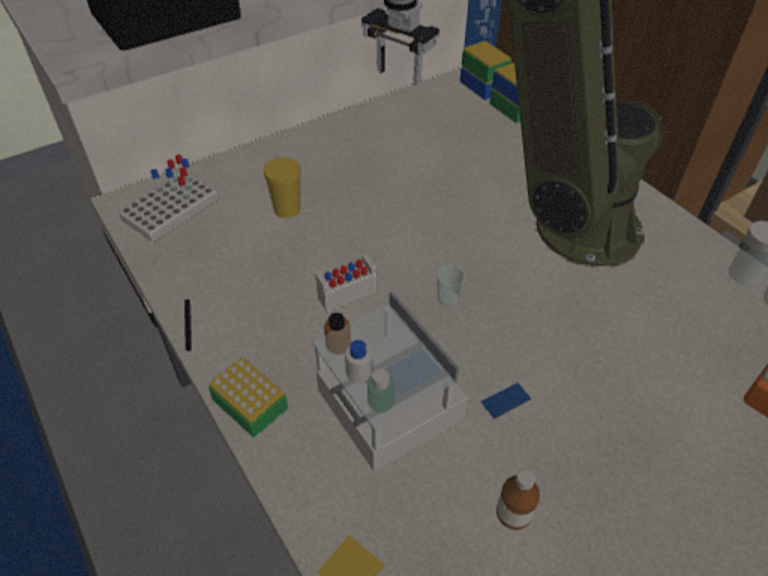

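View pics/topc.png

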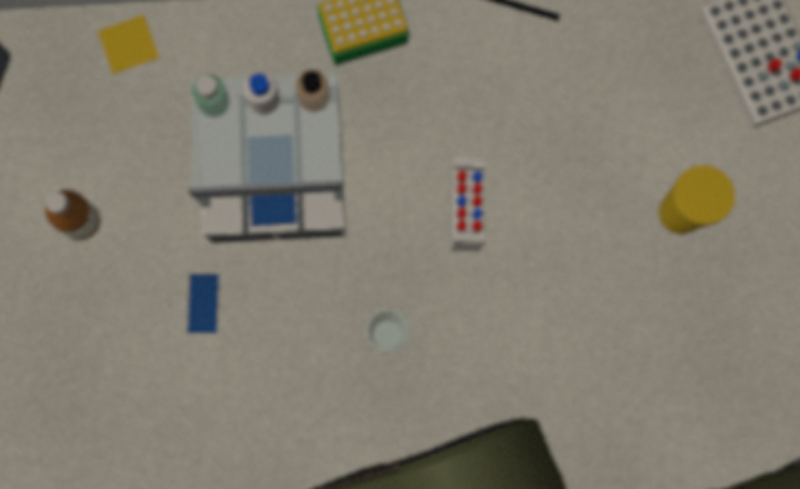

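The top crop shows two blue plates. One lies on the table at crop (203,303), about 28x58 px, and it is loose and small. The other is in the tray under the shelf at crop (272,180), about 48 px wide. The one in the tray is larger and lies between the ribs, so it's the one for the job; this crop confirms it. The rack is at (468,205) and the beaker at (387,330). Next I'll measure the tray and rack from the depth images.

```bash
python3 - <<'E'
from h import *
for n in("top","scene"):
    p=dict(np.load(n+".npz")); W=cloud(p); I=p["img"].astype(int); 
    b=(I[...,2]>I[...,0]+45)&(I[...,2]>70)
    k,l,s,_=cv2.connectedComponentsWithStats(b.astype(np.uint8))
    for i in range(1,k):
        if s[i,4]>40:
            m=l==i; v,u=np.nonzero(m); print(n,s[i],np.median(W[m],0).round(3),cv2.minAreaRect(W[m][:,:2].astype(np.float32)))
    # organiser front strip: tray floor outside shelf
    m=(abs(W[...,2]-0.073)<.012)&(abs(W[...,1]-.15)<.13)&(W[...,0]>.5)&(W[...,0]<.66)
    print("floor",m.sum(),np.percentile(W[m],[1,5,50,95,99],axis=0).round(3))
    if m.sum()>20: print(cv2.minAreaRect(W[m][:,:2].astype(np.float32)))
    m=(abs(W[...,2]-0.15)<.05)&(abs(W[...,1]-.15)<.13)&(W[...,0]>.55)&(W[...,0]<.85)
    if m.sum()>20: print("shelf",cv2.minAreaRect(W[m][:,:2].astype(np.float32)))
    m=(abs(W[...,2]-0.078)<.009)&(abs(W[...,1]+.12)<.07)&(W[...,0]>.45)&(W[...,0]<.75)
    if m.sum()>20: print("rack",m.sum(),cv2.minAreaRect(W[m][:,:2].astype(np.float32)))
p=viewer.camera("wrist"); print(p["tool_from_camera"].round(3),p["fx"],p["cx"],p["cy"])
E
```

```text
top [260  26  18  18  80] [ 1.337 -0.068 -0.281] ((0.8038551807403564, -0.008619889616966248), (0.07106411457061768, 1.091220498085022), 82.95860290527344)
top [164  32  10  17  53] [ 1.337  0.34  -0.275] ((1.337543249130249, 0.34212517738342285), (0.011170784011483192, 0.04227916896343231), 6.348182201385498)
top [307  41  53  32 371] [ 1.337 -0.368 -0.456] ((0.8565744757652283, -0.14218616485595703), (0.24787744879722595, 1.2169016599655151), 63.05876541137695)
top [215  45  82  33 763] [ 1.338 -0.004 -0.478] ((0.8372896313667297, 0.0834709107875824), (0.3613528907299042, 1.1074011325836182), 77.88752746582031)
top [172  49  43  33 293] [ 1.338  0.27  -0.51 ] ((1.3375686407089233, 0.28190040588378906), (0.01737334206700325, 0.2291373610496521), 0.9345816373825073)
top [365  48  15  17  62] [ 1.337 -0.565 -0.522] ((0.8127039670944214, -0.26311564445495605), (0.05254700407385826, 1.2471790313720703), 60.302555084228516)
top [126  52  39  26 270] [ 1.338  0.468 -0.443] ((1.3361542224884033, 0.48076939582824707), (0.15913403034210205, 0.01901751570403576), 89.07600402832031)
top [95 64
[... 1451 characters left out ...]
479), (0.7743420600891113, 0.07724834233522415), 35.06474685668945)
floor 416 [[0.563 0.207 0.062]
 [0.567 0.208 0.065]
 [0.62  0.229 0.069]
 [0.656 0.244 0.074]
 [0.659 0.245 0.082]]
((0.6107409596443176, 0.22551307082176208), (0.097201868891716, 0.04002230241894722), 0.39250892400741577)
shelf ((0.6782218217849731, 0.14361591637134552), (0.20477627217769623, 0.16803310811519623), 89.37409973144531)
rack 294 ((0.5883507132530212, -0.13283470273017883), (0.04855433851480484, 0.12187248468399048), 85.34644317626953)
[[ 0.001 -0.969 -0.248  0.071]
 [ 1.     0.001  0.     0.001]
 [ 0.    -0.248  0.969 -0.195]
 [ 0.     0.     0.     1.   ]] 297.3186396354542 260.1872246197786 192.11251666876598
```

```bash
cat >> h.py <<'E'
import json
def pose(o=None):
    o=o or telemetry.get_obs(); return np.array(o["ee_pos"]),Ro.from_euler("xyz",o["eef_rot"])
def rot(tilt,yaw):  # tool down, tilted forward by tilt deg, heading yaw rad
    return Ro.from_euler("z",yaw)*Ro.from_euler("y",-np.radians(tilt))*Ro.from_euler("x",np.pi)
def rows(targets,start=None,claw=None):
    P,R=start or pose(); out=[]
    for T,Q,n in targets:
        T=np.array(T,float)
        for k in range(n,0,-1):
            d=R.inv().apply((T-P)/k)/.1; w=Ro.from_rotvec((R.inv()*Q).as_rotvec()/k).as_rotvec()/(np.pi/2)
            d=d.round(3);w=w.round(4)
            r={a:float(x) for a,x in zip(("dx","dy","dz","rx","ry","rz"),[*d,*w]) if abs(x)>1e-9}
            if claw is not None:r["claw"]=claw
            out.append(r); P=P+R.apply(d*.1); R=R*Ro.from_rotvec(w*np.pi/2)
    for i in range(0,len(out),10): print(json.dumps(out[i:i+10]))
    return P,R
E
python3 - <<'E'
from h import *
rows([((.28,-.40,.27),rot(0,.3),4),((.46,.146,.27),rot(0,-.005),15)],claw=0)
E
```

```text
[{"dx": 0.286, "dy": -0.188, "dz": -0.201, "rz": 0.0118, "claw": 0}, {"dx": 0.283, "dy": -0.194, "dz": -0.201, "rz": 0.0117, "claw": 0}, {"dx": 0.28, "dy": -0.199, "dz": -0.201, "rz": 0.0118, "claw": 0}, {"dx": 0.275, "dy": -0.204, "dz": -0.2, "rz": 0.0117, "claw": 0}, {"dx": 0.222, "dy": -0.312, "rz": 0.0129, "claw": 0}, {"dx": 0.216, "dy": -0.317, "rz": 0.0129, "claw": 0}, {"dx": 0.209, "dy": -0.321, "rz": 0.013, "claw": 0}, {"dx": 0.203, "dy": -0.325, "rz": 0.0129, "claw": 0}, {"dx": 0.196, "dy": -0.329, "rz": 0.013, "claw": 0}, {"dx": 0.189, "dy": -0.333, "rz": 0.0129, "claw": 0}]
[{"dx": 0.183, "dy": -0.337, "rz": 0.013, "claw": 0}, {"dx": 0.176, "dy": -0.341, "rz": 0.0129, "claw": 0}, {"dx": 0.169, "dy": -0.344, "rz": 0.013, "claw": 0}, {"dx": 0.162, "dy": -0.348, "rz": 0.0129, "claw": 0}, {"dx": 0.155, "dy": -0.351, "rz": 0.013, "claw": 0}, {"dx": 0.147, "dy": -0.354, "rz": 0.0129, "claw": 0}, {"dx": 0.14, "dy": -0.357, "rz": 0.013, "claw": 0}, {"dx": 0.133, "dy": -0.359, "rz": 0.0129, "claw": 0}, {"dx": 0.125, "dy": -0.362, "rz": 0.013, "claw": 0}]
```

step_arm(
  plan=[
    {"dz":-0.2,"rz":0.06,"claw":0},
    {"dz":-0.2,"rz":0.06,"claw":0},
    {"dz":-0.2,"rz":0.06,"claw":0},
    {"dz":-0.2,"rz":0.06,"claw":0},
    {"dx":0.15,"dy":-0.35},
    {"dx":0.15,"dy":-0.35},
    {"dx":0.15,"dy":-0.35},
    {"dx":0.15,"dy":-0.35},
    {"dx":0.15,"dy":-0.35},
    {"dx":0.15,"dy":-0.35},
  ],
)

```text
$.plan[0]: bad value
```

step_arm(
  plan=[
    {"dx":0.15,"dy":-0.35},
    {"dx":0.15,"dy":-0.35},
    {"dx":0.15,"dy":-0.35},
    {"dx":0.15,"dy":-0.35},
    {"dx":0.15,"dy":-0.35},
    {"dx":0.15,"dy":-0.35},
    {"dx":0.15,"dy":-0.35},
    {"dx":0.15,"dy":-0.35},
    {"dx":0.15,"dy":-0.35},
    {"dx":0.15,"dy":-0.35},
  ],
)

```text
$.plan[0]: bad value
```

step_arm(
  plan=[
    {"dx":0,"dy":0,"dz":-0.2,"rx":0,"ry":0,"rz":0.06,"claw":0},
    {"dx":0,"dy":0,"dz":-0.2,"rx":0,"ry":0,"rz":0.06,"claw":0},
    {"dx":0,"dy":0,"dz":-0.2,"rx":0,"ry":0,"rz":0.06,"claw":0},
    {"dx":0,"dy":0,"dz":-0.2,"rx":0,"ry":0,"rz":0.06,"claw":0},
    {"dx":0.15,"dy":-0.35,"dz":0,"rx":0,"ry":0,"rz":0,"claw":0},
    {"dx":0.15,"dy":-0.35,"dz":0,"rx":0,"ry":0,"rz":0,"claw":0},
    {"dx":0.15,"dy":-0.35,"dz":0,"rx":0,"ry":0,"rz":0,"claw":0},
    {"dx":0.15,"dy":-0.35,"dz":0,"rx":0,"ry":0,"rz":0,"claw":0},
    {"dx":0.15,"dy":-0.35,"dz":0,"rx":0,"ry":0,"rz":0,"claw":0},
    {"dx":0.15,"dy":-0.35,"dz":0,"rx":0,"ry":0,"rz":0,"claw":0},
  ],
)

```text
time_s: 1.85
ee_pos: [0.2918, -0.3009, 0.2698]
eef_rot: [3.141, -0.0, -0.003]
force: [0.8, 0.2, -0.0]
grip_width: 0.0942
grip_force: 0.0
```

step_arm(
  plan=[
    {"dx":0.15,"dy":-0.35,"dz":0,"rx":0,"ry":0,"rz":0,"claw":0},
    {"dx":0.15,"dy":-0.35,"dz":0,"rx":0,"ry":0,"rz":0,"claw":0},
    {"dx":0.15,"dy":-0.35,"dz":0,"rx":0,"ry":0,"rz":0,"claw":0},
    {"dx":0.15,"dy":-0.35,"dz":0,"rx":0,"ry":0,"rz":0,"claw":0},
    {"dx":0.15,"dy":-0.35,"dz":0,"rx":0,"ry":0,"rz":0,"claw":0},
    {"dx":0.15,"dy":-0.35,"dz":0,"rx":0,"ry":0,"rz":0,"claw":0},
    {"dx":0.15,"dy":-0.35,"dz":0,"rx":0,"ry":0,"rz":0,"claw":0},
    {"dx":0.15,"dy":-0.35,"dz":0,"rx":0,"ry":0,"rz":0,"claw":0},
    {"dx":0.15,"dy":-0.35,"dz":0,"rx":0,"ry":0,"rz":0,"claw":0},
    {"dx":0.15,"dy":-0.35,"dz":0,"rx":0,"ry":0,"rz":0,"claw":0},
  ],
)

```text
time_s: 2.85
ee_pos: [0.443, 0.0489, 0.2698]
eef_rot: [3.142, -0.001, -0.003]
force: [0.4, -0.5, -0.6]
grip_width: 0.0937
grip_force: 0.0
```

step_arm(
  plan=[
    {"dx":0.06,"dy":-0.32,"dz":0,"rx":0,"ry":0,"rz":0,"claw":0},
    {"dx":0.06,"dy":-0.32,"dz":0,"rx":0,"ry":0,"rz":0,"claw":0},
    {"dx":0.05,"dy":-0.33,"dz":0,"rx":0,"ry":0,"rz":0,"claw":0},
    {"dx":0,"dy":0,"dz":0,"rx":0,"ry":0,"rz":0,"claw":0},
  ],
)

```text
time_s: 3.25
ee_pos: [0.4599, 0.1469, 0.2693]
eef_rot: [-3.141, 0.001, -0.0]
force: [0.5, -0.9, -0.2]
grip_width: 0.094
grip_force: 0.0
```

```bash
cat >> h.py <<'E'
def wrist():
    P,R=pose(); p=viewer.camera("wrist"); M=np.eye(4); M[:3,:3]=R.as_matrix(); M[:3,3]=P
    p["W"]=M@p["tool_from_camera"]; return p
def ray(p,u,v):
    a=np.array([u-p["cx"],v-p["cy"]],float); r=np.hypot(*a); th=r/p["fx"]
    d=np.array([*(a/max(r,1e-9)*np.sin(th)),np.cos(th)]); return p["W"][:3,:3]@d, p["W"][:3,3]
def onplane(p,u,v,z): d,o=ray(p,u,v); return o+d*(z-o[2])/d[2]
def undist(p,z,x0,x1,y0,y1,s=.0005):
    """rectify plane z: rows = x descending, cols = y descending"""
    xs=np.arange(x1,x0,-s); ys=np.arange(y1,y0,-s); X,Y=np.meshgrid(xs,ys,indexing="ij")
    Wi=np.linalg.inv(p["W"]); c=np.stack([X,Y,np.full_like(X,z)],-1)@Wi[:3,:3].T+Wi[:3,3]
    r=np.hypot(c[...,0],c[...,1]); th=np.arctan2(r,c[...,2]); k=p["fx"]*th/r
    return cv2.remap(p["img"],(c[...,0]*k+p["cx"]).astype(np.float32),(c[...,1]*k+p["cy"]).astype(np.float32),cv2.INTER_LINEAR)
E
python3 - <<'E'
from h import *
p=wrist(); print(pose()[0]); np.savez("w1.npz",**p)
im=undist(p,.072,.47,.77,.02,.27,.0005)
a=cv2.resize(p["img"],(512,384))
cv2.imwrite("pics/w1.png",im[...,::-1])
E
```

```text
[0.45980213 0.14533532 0.26935749]
```

View pics/w1.png

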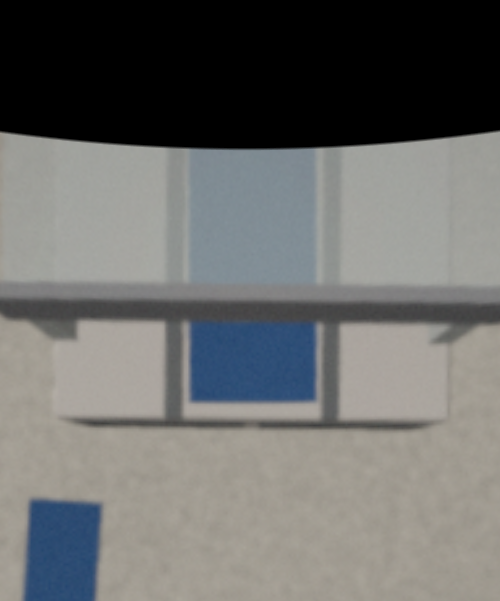

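The rectified wrist view (0.5 mm/px, tray-floor plane) shows the plate's front end at row 402 (x≈0.569, 9 mm behind the edge). The plate spans columns 190–316 (y≈0.1435, 63 mm wide, so this is the large one). The tray edge is at row about 419 (x≈0.5605) with yaw about -0.4°. The small decoy is at (60,550). I'm moving in tilted at 45°.

```bash
python3 - <<'E'
from h import *
s=rows([((.49,.1437,.16),rot(45,-.006),6)],claw=.79)
rows([((.609,.1437,.103),rot(45,-.006),6)],start=s,claw=.79)
E
```

```text
[{"dx": 0.05, "dy": 0.003, "dz": 0.182, "rx": -0.0002, "ry": 0.0834, "rz": 0.0005, "claw": 0.79}, {"dx": 0.026, "dy": 0.003, "dz": 0.187, "rx": -0.0002, "ry": 0.0834, "rz": 0.0005, "claw": 0.79}, {"dx": 0.002, "dy": 0.002, "dz": 0.189, "rx": -0.0002, "ry": 0.0834, "rz": 0.0006, "claw": 0.79}, {"dx": -0.023, "dy": 0.002, "dz": 0.188, "rx": -0.0002, "ry": 0.0834, "rz": 0.0005, "claw": 0.79}, {"dx": -0.048, "dy": 0.003, "dz": 0.183, "rx": -0.0002, "ry": 0.0834, "rz": 0.0006, "claw": 0.79}, {"dx": -0.071, "dy": 0.002, "dz": 0.176, "rx": -0.0003, "ry": 0.0834, "rz": 0.0005, "claw": 0.79}]
[{"dx": 0.073, "dy": -0.001, "dz": 0.207, "claw": 0.79}, {"dx": 0.073, "dy": -0.001, "dz": 0.207, "claw": 0.79}, {"dx": 0.073, "dy": -0.001, "dz": 0.208, "claw": 0.79}, {"dx": 0.073, "dy": -0.001, "dz": 0.207, "claw": 0.79}, {"dx": 0.073, "dy": -0.002, "dz": 0.208, "claw": 0.79}, {"dx": 0.074, "dy": -0.001, "dz": 0.207, "claw": 0.79}]
```

step_arm(
  plan=[
    {"dx":0.05,"dy":0.003,"dz":0.18,"rx":0,"ry":0.083,"rz":0,"claw":0.79},
    {"dx":0.03,"dy":0.003,"dz":0.19,"rx":0,"ry":0.083,"rz":0,"claw":0.79},
    {"dx":0,"dy":0.002,"dz":0.19,"rx":0,"ry":0.083,"rz":0,"claw":0.79},
    {"dx":-0.02,"dy":0.002,"dz":0.19,"rx":0,"ry":0.083,"rz":0.001,"claw":0.79},
    {"dx":-0.05,"dy":0.003,"dz":0.18,"rx":0,"ry":0.083,"rz":0.001,"claw":0.79},
    {"dx":-0.07,"dy":0.002,"dz":0.18,"rx":0,"ry":0.083,"rz":0.001,"claw":0.79},
    {"dx":0,"dy":0,"dz":0,"rx":0,"ry":0,"rz":0,"claw":0.79},
  ],
)

```text
time_s: 4.0
ee_pos: [0.4895, 0.1356, 0.1671]
eef_rot: [3.131, -0.734, -0.01]
force: [-0.2, 0.0, -0.3]
grip_width: 0.0416
grip_force: 0.0
```

```bash
python3 - <<'E'
from h import *
rows([((.609,.1437,.103),rot(45,-.006),6)],claw=.79)
E
```

```text
[{"dx": 0.076, "dy": -0.018, "dz": 0.212, "rx": 0.0014, "ry": 0.0055, "rz": -0.0003, "claw": 0.79}, {"dx": 0.075, "dy": -0.017, "dz": 0.213, "rx": 0.0014, "ry": 0.0055, "rz": -0.0003, "claw": 0.79}, {"dx": 0.073, "dy": -0.017, "dz": 0.214, "rx": 0.0014, "ry": 0.0055, "rz": -0.0003, "claw": 0.79}, {"dx": 0.071, "dy": -0.016, "dz": 0.215, "rx": 0.0014, "ry": 0.0055, "rz": -0.0003, "claw": 0.79}, {"dx": 0.069, "dy": -0.016, "dz": 0.215, "rx": 0.0015, "ry": 0.0055, "rz": -0.0003, "claw": 0.79}, {"dx": 0.066, "dy": -0.015, "dz": 0.216, "rx": 0.0014, "ry": 0.0055, "rz": -0.0003, "claw": 0.79}]
```

step_arm(
  plan=[
    {"dx":0,"dy":0,"dz":0,"rx":0,"ry":0,"rz":0,"claw":0.79},
    {"dx":0,"dy":0,"dz":0,"rx":0,"ry":0,"rz":0,"claw":0.79},
  ],
)

```text
time_s: 4.2
ee_pos: [0.4919, 0.1369, 0.1707]
eef_rot: [3.135, -0.735, -0.013]
force: [-0.4, -0.5, 1.1]
grip_width: 0.0253
grip_force: 0.0
```

```bash
python3 - <<'E'
from h import *
o=telemetry.get_obs();print(o["qpos"].round(3),o["ee_pos"],o["eef_rot"])
rows([((.609,.1437,.103),rot(45,-.006),6)],claw=.79)
E
```

```text
[ 0.33  -0.087  2.185 -0.621  0.409  2.411] [0.49187752 0.13692445 0.17067586] [ 3.1352887  -0.73547092 -0.01302448]
[{"dx": 0.069, "dy": -0.015, "dz": 0.214, "rx": 0.0012, "ry": 0.0053, "rz": -0.0005, "claw": 0.79}, {"dx": 0.067, "dy": -0.015, "dz": 0.215, "rx": 0.0012, "ry": 0.0053, "rz": -0.0005, "claw": 0.79}, {"dx": 0.065, "dy": -0.014, "dz": 0.216, "rx": 0.0012, "ry": 0.0053, "rz": -0.0005, "claw": 0.79}, {"dx": 0.064, "dy": -0.014, "dz": 0.216, "rx": 0.0012, "ry": 0.0053, "rz": -0.0005, "claw": 0.79}, {"dx": 0.062, "dy": -0.013, "dz": 0.217, "rx": 0.0011, "ry": 0.0053, "rz": -0.0006, "claw": 0.79}, {"dx": 0.06, "dy": -0.013, "dz": 0.217, "rx": 0.0012, "ry": 0.0053, "rz": -0.0005, "claw": 0.79}]
```

```bash
python3 - <<'E'
from h import *
rows([((.607,.1437,.103),rot(42,-.006),7)],claw=.79)
E
```

```text
[{"dx": 0.057, "dy": -0.013, "dz": 0.182, "rx": 0.001, "ry": -0.0002, "rz": -0.0005, "claw": 0.79}, {"dx": 0.057, "dy": -0.013, "dz": 0.182, "rx": 0.001, "ry": -0.0002, "rz": -0.0005, "claw": 0.79}, {"dx": 0.057, "dy": -0.012, "dz": 0.182, "rx": 0.001, "ry": -0.0002, "rz": -0.0005, "claw": 0.79}, {"dx": 0.057, "dy": -0.012, "dz": 0.182, "rx": 0.001, "ry": -0.0002, "rz": -0.0005, "claw": 0.79}, {"dx": 0.057, "dy": -0.012, "dz": 0.182, "rx": 0.001, "ry": -0.0002, "rz": -0.0004, "claw": 0.79}, {"dx": 0.058, "dy": -0.011, "dz": 0.182, "rx": 0.001, "ry": -0.0003, "rz": -0.0005, "claw": 0.79}, {"dx": 0.057, "dy": -0.011, "dz": 0.181, "rx": 0.001, "ry": -0.0002, "rz": -0.0004, "claw": 0.79}]
```

step_arm(
  plan=[
    {"dx":0.06,"dy":-0.012,"dz":0.18,"rx":0.001,"ry":0,"rz":0,"claw":0.79},
    {"dx":0.06,"dy":-0.012,"dz":0.18,"rx":0.001,"ry":0,"rz":0,"claw":0.79},
    {"dx":0.06,"dy":-0.012,"dz":0.18,"rx":0.001,"ry":0,"rz":0,"claw":0.79},
    {"dx":0.06,"dy":-0.012,"dz":0.18,"rx":0.001,"ry":0,"rz":-0.002,"claw":0.79},
    {"dx":0,"dy":0,"dz":0,"rx":0,"ry":0,"rz":0,"claw":0.79},
  ],
)

```text
time_s: 4.7
ee_pos: [0.5587, 0.1403, 0.1317]
eef_rot: [3.137, -0.734, -0.008]
force: [-0.3, -1.0, -0.4]
grip_width: 0.0197
grip_force: 0.0
```

```bash
python3 - <<'E'
from h import *
o=telemetry.get_obs();print(o["qpos"].round(3),o["ee_pos"],o["eef_rot"])
rows([((.607,.1437,.103),rot(42,-.006),4)],claw=.79)
E
```

```text
[ 0.279  0.13   2.073 -0.723  0.297  2.488] [0.55865059 0.14030734 0.13171946] [ 3.13734415 -0.73433038 -0.00837023]
[{"dx": 0.042, "dy": -0.01, "dz": 0.134, "rx": 0.0009, "ry": -0.0002, "rz": -0.0003, "claw": 0.79}, {"dx": 0.041, "dy": -0.01, "dz": 0.134, "rx": 0.0009, "ry": -0.0002, "rz": -0.0003, "claw": 0.79}, {"dx": 0.042, "dy": -0.01, "dz": 0.134, "rx": 0.001, "ry": -0.0002, "rz": -0.0003, "claw": 0.79}, {"dx": 0.041, "dy": -0.009, "dz": 0.135, "rx": 0.0009, "ry": -0.0002, "rz": -0.0002, "claw": 0.79}]
```

```bash
python3 - <<'E'
from h import *
rows([((.601,.1437,.103),rot(36,-.006),5)],claw=.79)
E
```

```text
[{"dx": 0.024, "dy": -0.008, "dz": 0.099, "rx": 0.0007, "ry": -0.0135, "rz": -0.0003, "claw": 0.79}, {"dx": 0.027, "dy": -0.008, "dz": 0.099, "rx": 0.0007, "ry": -0.0135, "rz": -0.0003, "claw": 0.79}, {"dx": 0.028, "dy": -0.008, "dz": 0.098, "rx": 0.0008, "ry": -0.0135, "rz": -0.0002, "claw": 0.79}, {"dx": 0.031, "dy": -0.007, "dz": 0.098, "rx": 0.0007, "ry": -0.0135, "rz": -0.0003, "claw": 0.79}, {"dx": 0.033, "dy": -0.007, "dz": 0.097, "rx": 0.0008, "ry": -0.0135, "rz": -0.0002, "claw": 0.79}]
```

step_arm(
  plan=[
    {"dx":0,"dy":0,"dz":0,"rx":0,"ry":-0.034,"rz":0,"claw":0.79},
    {"dx":0,"dy":0,"dz":0,"rx":0,"ry":-0.034,"rz":0,"claw":0.79},
    {"dx":0.03,"dy":-0.008,"dz":0.1,"rx":0.002,"ry":0,"rz":0,"claw":0.79},
    {"dx":0.03,"dy":-0.008,"dz":0.1,"rx":0.002,"ry":0,"rz":0,"claw":0.79},
    {"dx":0.03,"dy":-0.008,"dz":0.1,"rx":0,"ry":0,"rz":0,"claw":0.79},
    {"dx":0,"dy":0,"dz":0,"rx":0,"ry":0,"rz":0,"claw":0.79},
  ],
)

```text
time_s: 5.3
ee_pos: [0.5823, 0.1428, 0.1114]
eef_rot: [-3.139, -0.627, -0.008]
force: [-0.0, -0.4, -0.2]
grip_width: 0.0196
grip_force: 0.0
```

```bash
python3 - <<'E'
from h import *
o=telemetry.get_obs();print(o["qpos"].round(3),o["ee_pos"],o["eef_rot"])
rows([((.601,.1437,.098),rot(36,-.006),2)],claw=.79)
E
```

```text
[ 0.25   0.225  1.96  -0.415  0.374  2.17 ] [0.58231677 0.1427647  0.11137919] [-3.13941237 -0.62706658 -0.00776903]
[{"dx": 0.036, "dy": -0.005, "dz": 0.109, "rx": -0.0004, "ry": 0.0004, "rz": -0.0005, "claw": 0.79}, {"dx": 0.037, "dy": -0.005, "dz": 0.109, "rx": -0.0003, "ry": 0.0004, "rz": -0.0004, "claw": 0.79}]
```

step_arm(
  plan=[
    {"dx":0.04,"dy":-0.005,"dz":0.11,"rx":0,"ry":0,"rz":0,"claw":0.79},
    {"dx":0.04,"dy":-0.005,"dz":0.11,"rx":0,"ry":0,"rz":0,"claw":0.79},
    {"dx":0,"dy":0,"dz":0,"rx":0,"ry":0,"rz":0,"claw":0.79},
  ],
)

```text
time_s: 5.6
ee_pos: [0.6018, 0.1438, 0.0988]
eef_rot: [-3.139, -0.627, -0.008]
force: [-0.4, 0.6, 0.1]
grip_width: 0.0196
grip_force: 0.0
```

step_arm(
  plan=[
    {"dx":-0.018,"dy":0,"dz":0.024,"rx":0,"ry":0,"rz":0,"claw":0.79},
    {"dx":0,"dy":0,"dz":0,"rx":0,"ry":0,"rz":0,"claw":0.79},
  ],
)

```text
time_s: 5.8
ee_pos: [0.6011, 0.1439, 0.0965]
eef_rot: [-3.139, -0.628, -0.008]
force: [-0.1, 0.1, -0.7]
grip_width: 0.0197
grip_force: 0.0
```

step_arm(
  plan=[
    {"dx":-0.006,"dy":0,"dz":0.008,"rx":0,"ry":0,"rz":0,"claw":0.79},
    {"dx":0,"dy":0,"dz":0,"rx":0,"ry":0,"rz":0,"claw":0.79},
  ],
)

```text
time_s: 6.0
ee_pos: [0.6014, 0.1439, 0.096]
eef_rot: [-3.139, -0.629, -0.008]
force: [0.1, -1.1, 0.2]
grip_width: 0.0199
grip_force: 0.0
```

step_arm(
  plan=[
    {"dx":-0.006,"dy":0,"dz":0.008,"rx":0,"ry":0,"rz":0,"claw":0.79},
    {"dx":0,"dy":0,"dz":0,"rx":0,"ry":0,"rz":0,"claw":0.79},
  ],
)

```text
time_s: 6.2
ee_pos: [0.6014, 0.1439, 0.0949]
eef_rot: [-3.139, -0.629, -0.008]
force: [0.2, -0.2, 0.0]
grip_width: 0.0201
grip_force: 0.0
```

step_arm(
  plan=[
    {"dx":-0.006,"dy":0,"dz":0.008,"rx":0,"ry":0,"rz":0,"claw":0.79},
    {"dx":-0.006,"dy":0,"dz":0.008,"rx":0,"ry":0,"rz":0,"claw":0.79},
    {"dx":0,"dy":0,"dz":0,"rx":0,"ry":0,"rz":0,"claw":0.79},
  ],
)

```text
time_s: 6.5
ee_pos: [0.6014, 0.1439, 0.0927]
eef_rot: [-3.139, -0.628, -0.008]
force: [0.4, -0.3, -0.4]
grip_width: 0.0202
grip_force: 0.0
```

step_arm(
  plan=[
    {"dx":-0.006,"dy":0,"dz":0.008,"rx":0,"ry":0,"rz":0,"claw":0.79},
    {"dx":0,"dy":0,"dz":0,"rx":0,"ry":0,"rz":0,"claw":0.79},
  ],
)

```text
time_s: 6.7
ee_pos: [0.6014, 0.1439, 0.0917]
eef_rot: [-3.139, -0.628, -0.008]
force: [-0.3, -0.6, -0.3]
grip_width: 0.02
grip_force: 0.0
```

step_arm(
  plan=[
    {"dx":-0.006,"dy":0,"dz":0.008,"rx":0,"ry":0,"rz":0,"claw":0.79},
    {"dx":0,"dy":0,"dz":0,"rx":0,"ry":0,"rz":0,"claw":0.79},
  ],
)

```text
time_s: 6.9
ee_pos: [0.6014, 0.1439, 0.0908]
eef_rot: [-3.139, -0.628, -0.008]
force: [0.6, 0.3, -0.7]
grip_width: 0.0198
grip_force: 0.0
```

step_arm(
  plan=[
    {"dx":-0.006,"dy":0,"dz":0.008,"rx":0,"ry":0,"rz":0,"claw":0.79},
    {"dx":0,"dy":0,"dz":0,"rx":0,"ry":0,"rz":0,"claw":0.79},
  ],
)

```text
time_s: 7.1
ee_pos: [0.6014, 0.1439, 0.0897]
eef_rot: [-3.139, -0.628, -0.008]
force: [0.7, -1.3, 0.5]
grip_width: 0.0197
grip_force: 0.0
```

step_arm(
  plan=[
    {"dx":-0.006,"dy":0,"dz":0.008,"rx":0,"ry":0,"rz":0,"claw":0.79},
    {"dx":0,"dy":0,"dz":0,"rx":0,"ry":0,"rz":0,"claw":0.79},
  ],
)

```text
time_s: 7.3
ee_pos: [0.6013, 0.1439, 0.0887]
eef_rot: [-3.139, -0.628, -0.008]
force: [-0.7, -0.2, -0.9]
grip_width: 0.0201
grip_force: 0.0
```

step_arm(
  plan=[
    {"dx":-0.006,"dy":0,"dz":0.008,"rx":0,"ry":0,"rz":0,"claw":0.79},
    {"dx":0,"dy":0,"dz":0,"rx":0,"ry":0,"rz":0,"claw":0.79},
  ],
)

```text
time_s: 7.5
ee_pos: [0.6013, 0.1439, 0.0877]
eef_rot: [-3.139, -0.628, -0.008]
force: [-0.9, -0.9, -0.4]
grip_width: 0.0196
grip_force: 0.0
```

step_arm(
  plan=[
    {"dx":-0.006,"dy":0,"dz":0.008,"rx":0,"ry":0,"rz":0,"claw":0.79},
    {"dx":0,"dy":0,"dz":0,"rx":0,"ry":0,"rz":0,"claw":0.79},
  ],
)

```text
time_s: 7.7
ee_pos: [0.6013, 0.1439, 0.0867]
eef_rot: [-3.139, -0.628, -0.008]
force: [0.3, -0.7, -0.3]
grip_width: 0.0197
grip_force: 0.0
```

step_arm(
  plan=[
    {"dx":-0.006,"dy":0,"dz":0.008,"rx":0,"ry":0,"rz":0,"claw":0.79},
    {"dx":0,"dy":0,"dz":0,"rx":0,"ry":0,"rz":0,"claw":0.79},
  ],
)

```text
time_s: 7.9
ee_pos: [0.6013, 0.1439, 0.0857]
eef_rot: [-3.139, -0.628, -0.008]
force: [0.4, 0.1, 0.5]
grip_width: 0.0196
grip_force: 0.0
```

```bash
python3 - <<'E'
from h import *
p=wrist(); cv2.imwrite("pics/w2.png",cv2.resize(p["img"][100:384,110:410],None,fx=2,fy=2)[...,::-1])
E
```

```text
(no output)
```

View pics/w2.png

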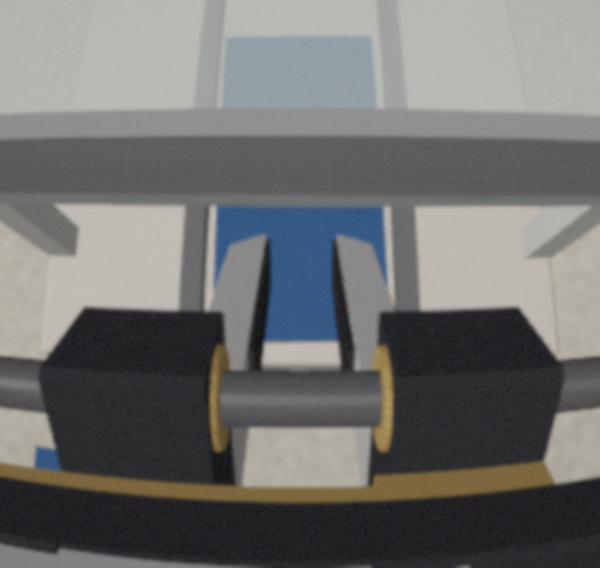

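The view shows both fingertips (crop (250,238) and (350,238)) over the plate under the shelf, centred between the ribs and not yet touching. I'll keep going down.

step_arm(
  plan=[
    {"dx":-0.006,"dy":0,"dz":0.008,"rx":0,"ry":0,"rz":0,"claw":0.79},
    {"dx":0,"dy":0,"dz":0,"rx":0,"ry":0,"rz":0,"claw":0.79},
  ],
)

```text
time_s: 8.15
ee_pos: [0.6013, 0.1439, 0.0847]
eef_rot: [-3.139, -0.628, -0.008]
force: [0.6, -0.3, -0.2]
grip_width: 0.0198
grip_force: 0.0
```

step_arm(
  plan=[
    {"dx":-0.006,"dy":0,"dz":0.008,"rx":0,"ry":0,"rz":0,"claw":0.79},
    {"dx":0,"dy":0,"dz":0,"rx":0,"ry":0,"rz":0,"claw":0.79},
  ],
)

```text
time_s: 8.35
ee_pos: [0.6013, 0.1439, 0.0837]
eef_rot: [-3.139, -0.628, -0.008]
force: [0.7, 0.8, -0.3]
grip_width: 0.0197
grip_force: 0.0
```

step_arm(
  plan=[
    {"dx":-0.006,"dy":0,"dz":0.008,"rx":0,"ry":0,"rz":0,"claw":0.79},
    {"dx":0,"dy":0,"dz":0,"rx":0,"ry":0,"rz":0,"claw":0.79},
  ],
)

```text
time_s: 8.55
ee_pos: [0.6013, 0.1439, 0.0827]
eef_rot: [-3.139, -0.628, -0.008]
force: [0.4, -0.0, 0.6]
grip_width: 0.0196
grip_force: 0.0
```

step_arm(
  plan=[
    {"dx":-0.006,"dy":0,"dz":0.008,"rx":0,"ry":0,"rz":0,"claw":0.79},
    {"dx":0,"dy":0,"dz":0,"rx":0,"ry":0,"rz":0,"claw":0.79},
  ],
)

```text
time_s: 8.75
ee_pos: [0.6012, 0.1439, 0.0817]
eef_rot: [-3.139, -0.628, -0.008]
force: [-0.3, -0.3, -0.2]
grip_width: 0.0196
grip_force: 0.0
```

step_arm(
  plan=[
    {"dx":-0.006,"dy":0,"dz":0.008,"rx":0,"ry":0,"rz":0,"claw":0.79},
    {"dx":0,"dy":0,"dz":0,"rx":0,"ry":0,"rz":0,"claw":0.79},
  ],
)

```text
time_s: 8.95
ee_pos: [0.6012, 0.1439, 0.0808]
eef_rot: [-3.139, -0.628, -0.008]
force: [0.2, 0.1, -0.3]
grip_width: 0.0196
grip_force: 0.0
```

```bash
python3 - <<'E'
from h import *
p=viewer.camera("wrist"); T=p["tool_from_camera"]; p["W"]=T
# tip points in w2 crop -> full
for (a,b) in((268,236),(335,236),(240,243),(365,243)):
    d,o=ray(p,a/2+110,b/2+100)
    for z in(.010,.017,.020): q=o+d*(z-o[2])/d[2]; print((a,b),(q*1000).round(1))
I=p["img"]; zm=p["z_map"]
def crop(x,y): return int(x/2+110),int(y/2+100)
M=np.eye(4);P,R=pose();M[:3,:3]=R.as_matrix();M[:3,3]=P;p["W"]=M@T
for xy in((300,225),(300,280),(255,245),(345,245),(120,230),(480,230),(300,320)):
    u,v=crop(*xy); d,o=ray(p,u,v); c=np.linalg.inv(p["W"][:3,:3])@d; print(xy,zm[v,u],(o+d*zm[v,u]/c[2]).round(4))
E
```

```text
(268, 236) [ -0.7 -11.2  10. ]
(268, 236) [ -3.2 -11.6  17. ]
(268, 236) [ -4.2 -11.8  20. ]
(335, 236) [-0.7 13.3 10. ]
(335, 236) [-3.2 13.7 17. ]
(335, 236) [-4.2 13.9 20. ]
(240, 243) [ -3.5 -21.6  10. ]
(240, 243) [ -6.1 -22.3  17. ]
(240, 243) [ -7.2 -22.7  20. ]
(365, 243) [-3.5 24.4 10. ]
(365, 243) [-6.  25.2 17. ]
(365, 243) [-7.1 25.5 20. ]
(300, 225) 0.21705209 [0.6108 0.1434 0.0733]
(300, 280) 0.20984986 [0.59   0.1435 0.0727]
(255, 245) 0.18007942 [0.5939 0.1574 0.1063]
(345, 245) 0.17869732 [0.5933 0.1301 0.1076]
(120, 230) 0.21902268 [0.6092 0.212  0.0706]
(480, 230) 0.22005682 [0.6088 0.0746 0.0692]
(300, 320) 0.20526217 [0.5757 0.1436 0.072 ]
```

```bash
python3 - <<'E'
from h import *
p=viewer.camera("wrist"); T=p["tool_from_camera"]; zm=p["z_map"]
v,u=np.mgrid[:384,:512]; a=np.stack([u-p["cx"],v-p["cy"]],-1); r=np.hypot(a[...,0],a[...,1])+1e-9; th=r/p["fx"]
d=np.stack([a[...,0]/r*np.tan(th),a[...,1]/r*np.tan(th),np.ones_like(r)],-1)*zm[...,None]
W=d@T[:3,:3].T+T[:3,3]
for c in(228,236,240,280,288,292):
    print(c,[(int(q),*(W[q,c]*1000).round(0).astype(int)) for q in range(206,250,4)])
o=telemetry.get_obs(); print(o["tau"].round(2),o["force"],o["ee_pos"])
cv2.imwrite("pics/w3.png",cv2.resize(p["img"][180:300,180:340],None,fx=4,fy=4)[...,::-1])
E
```

```text
228 [(206, np.int64(7), np.int64(-23), np.int64(15)), (210, np.int64(4), np.int64(-23), np.int64(15)), (214, np.int64(2), np.int64(-23), np.int64(11)), (218, np.int64(-1), np.int64(-23), np.int64(10)), (222, np.int64(9), np.int64(-19), np.int64(-25)), (226, np.int64(9), np.int64(-18), np.int64(-32)), (230, np.int64(9), np.int64(-18), np.int64(-38)), (234, np.int64(9), np.int64(-17), np.int64(-44)), (238, np.int64(9), np.int64(-16), np.int64(-50)), (242, np.int64(9), np.int64(-16), np.int64(-54)), (246, np.int64(9), np.int64(-15), np.int64(-60))]
236 [(206, np.int64(7), np.int64(-17), np.int64(16)), (210, np.int64(4), np.int64(-17), np.int64(14)), (214, np.int64(2), np.int64(-17), np.int64(12)), (218, np.int64(9), np.int64(-15), np.int64(-17)), (222, np.int64(9), np.int64(-14), np.int64(-26)), (226, np.int64(9), np.int64(-13), np.int64(-33)), (230, np.int64(9), np.int64(-13), np.int64(-38)), (234, np.int64(9), np.int64(-12), np.int64(-45)), (238, np.int64(9), np.int64(-12), np.int64(-49)), (242, np.int64(9), np.int64(-12), np.int64(-55)), (246, np.int64(9), np.int64(-11), np.int64(-60
[... 1617 characters left out ...]
15), np.int64(-59))]
292 [(206, np.int64(7), np.int64(24), np.int64(16)), (210, np.int64(4), np.int64(24), np.int64(13)), (214, np.int64(2), np.int64(24), np.int64(11)), (218, np.int64(0), np.int64(24), np.int64(8)), (222, np.int64(9), np.int64(20), np.int64(-26)), (226, np.int64(9), np.int64(19), np.int64(-33)), (230, np.int64(9), np.int64(19), np.int64(-38)), (234, np.int64(9), np.int64(18), np.int64(-45)), (238, np.int64(8), np.int64(18), np.int64(-49)), (242, np.int64(9), np.int64(17), np.int64(-56)), (246, np.int64(9), np.int64(17), np.int64(-60))]
[-0.000e+00 -4.724e+01 -2.852e+01 -3.100e-01 -1.310e+00  2.000e-02] [-0.27827046 -0.4896816   0.55283342] [0.60125778 0.14390721 0.08083506]
```

View pics/w3.png

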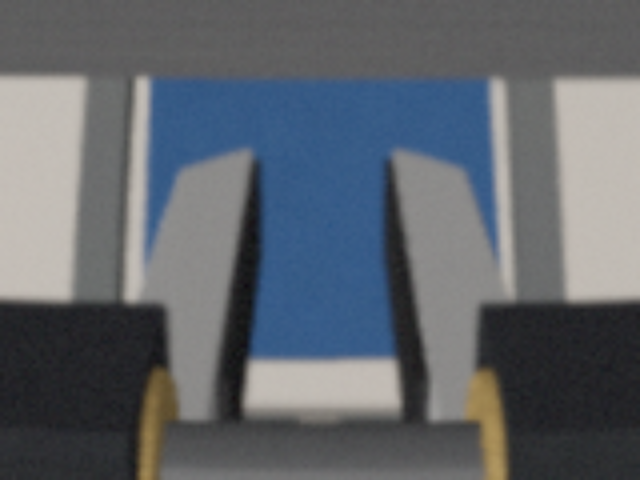

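```bash
python3 - <<'E'
from h import *
p=dict(np.load("scene.npz")); W=cloud(p)
m=(abs(W[...,0]-.2)<.08)&(abs(W[...,1]+.51)<.09)&(W[...,2]>.1)&(W[...,2]<.3)
q=W[m]; print(len(q),np.sort(q[:,2])[:25].round(3))
v,u=np.nonzero(m)
i=np.argsort(q[:,2])[:25:3]
for k in i: print(u[k],v[k],q[k].round(3))
E
```

```text
228 [0.203 0.204 0.205 0.209 0.209 0.21  0.211 0.211 0.211 0.212 0.212 0.212
 0.213 0.213 0.214 0.216 0.216 0.216 0.216 0.217 0.217 0.217 0.218 0.218
 0.218]
255 48 [ 0.218 -0.56   0.203]
276 57 [ 0.192 -0.46   0.209]
252 47 [ 0.23  -0.562  0.211]
253 47 [ 0.228 -0.558  0.212]
255 46 [ 0.219 -0.558  0.213]
253 46 [ 0.228 -0.558  0.216]
254 46 [ 0.225 -0.556  0.216]
256 45 [ 0.216 -0.556  0.217]
276 54 [ 0.19  -0.464  0.218]
```

Two separate depth views (scene at the start, wrist now) put the real fingertips about 15 mm *behind* the reported TCP, not 17 mm ahead of it. I trust the images and will shift my contact geometry by about 32 mm along the tool, then confirm by touch.

step_arm(
  plan=[
    {"dx":0.045,"dy":0,"dz":0.09,"rx":0,"ry":0,"rz":0,"claw":0.79},
    {"dx":0.045,"dy":0,"dz":0.09,"rx":0,"ry":0,"rz":0,"claw":0.79},
    {"dx":0,"dy":0,"dz":0,"rx":0,"ry":0,"rz":0,"claw":0.79},
  ],
)

```text
time_s: 9.35
ee_pos: [0.62, 0.1436, 0.0708]
eef_rot: [-3.139, -0.628, -0.008]
force: [-0.9, -0.9, -0.1]
grip_width: 0.0197
grip_force: 0.0
```

step_arm(
  plan=[
    {"dx":-0.012,"dy":0,"dz":0.016,"rx":0,"ry":0,"rz":0,"claw":0.79},
    {"dx":0,"dy":0,"dz":0,"rx":0,"ry":0,"rz":0,"claw":0.79},
  ],
)

```text
time_s: 9.55
ee_pos: [0.6189, 0.1438, 0.0691]
eef_rot: [-3.139, -0.628, -0.008]
force: [0.3, -0.4, 0.5]
grip_width: 0.0196
grip_force: 0.0
```

step_arm(
  plan=[
    {"dx":-0.006,"dy":0,"dz":0.008,"rx":0,"ry":0,"rz":0,"claw":0.79},
    {"dx":0,"dy":0,"dz":0,"rx":0,"ry":0,"rz":0,"claw":0.79},
  ],
)

```text
time_s: 9.75
ee_pos: [0.619, 0.1439, 0.0686]
eef_rot: [-3.139, -0.629, -0.008]
force: [0.3, -0.1, -0.8]
grip_width: 0.02
grip_force: 0.0
```

step_arm(
  plan=[
    {"dx":-0.006,"dy":0,"dz":0.008,"rx":0,"ry":0,"rz":0,"claw":0.79},
    {"dx":0,"dy":0,"dz":0,"rx":0,"ry":0,"rz":0,"claw":0.79},
  ],
)

```text
time_s: 9.95
ee_pos: [0.619, 0.1438, 0.0676]
eef_rot: [-3.139, -0.629, -0.008]
force: [-0.9, 0.3, -0.4]
grip_width: 0.0196
grip_force: 0.0
```

step_arm(
  plan=[
    {"dx":-0.006,"dy":0,"dz":0.008,"rx":0,"ry":0,"rz":0,"claw":0.79},
    {"dx":0,"dy":0,"dz":0,"rx":0,"ry":0,"rz":0,"claw":0.79},
  ],
)

```text
time_s: 10.15
ee_pos: [0.619, 0.1438, 0.0665]
eef_rot: [-3.139, -0.628, -0.008]
force: [0.7, 0.0, 0.5]
grip_width: 0.0201
grip_force: 0.0
```

step_arm(
  plan=[
    {"dx":-0.006,"dy":0,"dz":0.008,"rx":0,"ry":0,"rz":0,"claw":0.79},
    {"dx":0,"dy":0,"dz":0,"rx":0,"ry":0,"rz":0,"claw":0.79},
  ],
)

```text
time_s: 10.35
ee_pos: [0.6191, 0.1439, 0.0656]
eef_rot: [-3.139, -0.629, -0.008]
force: [-0.3, 0.0, 1.1]
grip_width: 0.0194
grip_force: 0.4
```

step_arm(
  plan=[
    {"dx":-0.006,"dy":0,"dz":0.008,"rx":0,"ry":0,"rz":0,"claw":0.79},
    {"dx":0,"dy":0,"dz":0,"rx":0,"ry":0,"rz":0,"claw":0.79},
  ],
)

```text
time_s: 10.55
ee_pos: [0.6194, 0.144, 0.0651]
eef_rot: [-3.138, -0.63, -0.008]
force: [-0.7, -0.4, 4.3]
grip_width: 0.0198
grip_force: 2.2
```

Touch came at z=0.0656, as the shifted geometry predicted. The press is 4.3 N, so I'll drag.

step_arm(
  plan=[
    {"dx":-0.024,"dy":0,"dz":-0.018,"rx":0,"ry":0,"rz":0,"claw":0.79},
    {"dx":-0.024,"dy":0,"dz":-0.018,"rx":0,"ry":0,"rz":0,"claw":0.79},
    {"dx":-0.024,"dy":0,"dz":-0.018,"rx":0,"ry":0,"rz":0,"claw":0.79},
    {"dx":-0.024,"dy":0,"dz":-0.018,"rx":0,"ry":0,"rz":0,"claw":0.79},
  ],
)

```text
time_s: 10.95
ee_pos: [0.6069, 0.144, 0.0651]
eef_rot: [-3.138, -0.629, -0.008]
force: [1.1, 0.5, 4.9]
grip_width: 0.0196
grip_force: 2.4
```

```bash
cat >> h.py <<'E'
def front(y0=.125,y1=.162):
    """front end of plate: x of blue/not-blue change in rectified plane"""
    p=wrist(); im=undist(p,.073,.47,.62,y0,y1).astype(int)
    b=(im[...,2]>im[...,0]+40); xs=np.arange(.62,.47,-.0005)[:len(b)]
    f=b.mean(1); return p,xs,f
E
python3 - <<'E'
from h import *
p,xs,f=front(); g=np.nonzero(f>.5)[0]; print(xs[g.max()] if len(g) else f.round(1)); print(telemetry.get_obs()["force"])
E
```

```text
0.5625000000000063
[ 0.14102221 -0.31723395  5.4134107 ]
```

step_arm(
  plan=[
    {"dx":-0.032,"dy":0,"dz":-0.024,"rx":0,"ry":0,"rz":0,"claw":0.79},
    {"dx":-0.032,"dy":0,"dz":-0.024,"rx":0,"ry":0,"rz":0,"claw":0.79},
    {"dx":-0.032,"dy":0,"dz":-0.024,"rx":0,"ry":0,"rz":0,"claw":0.79},
    {"dx":-0.032,"dy":0,"dz":-0.024,"rx":0,"ry":0,"rz":0,"claw":0.79},
    {"dx":0,"dy":0,"dz":0,"rx":0,"ry":0,"rz":0,"claw":0.79},
  ],
)

```text
time_s: 11.5
ee_pos: [0.5904, 0.144, 0.065]
eef_rot: [-3.139, -0.628, -0.008]
force: [-2.3, 0.1, 6.0]
grip_width: 0.0197
grip_force: 2.9
```

```bash
python3 - <<'E'
from h import *
p,xs,f=front(); g=np.nonzero(f>.5)[0]; print(xs[g.max()] if len(g) else f.round(1)); print(telemetry.get_obs()["force"],pose()[0])
E
```

```text
0.5460000000000081
[-1.40772969  0.60855226  5.58596954] [0.59055113 0.14402511 0.06498499]
```

Moving with no slip: the front end is at x=0.546, so the overhang is about 14 mm. I'll finish this stroke, then lift and take a second one.

step_arm(
  plan=[
    {"dx":-0.032,"dy":0,"dz":-0.024,"rx":0,"ry":0,"rz":0,"claw":0.79},
    {"dx":-0.032,"dy":0,"dz":-0.024,"rx":0,"ry":0,"rz":0,"claw":0.79},
    {"dx":0,"dy":0,"dz":0,"rx":0,"ry":0,"rz":0,"claw":0.79},
    {"dx":0.03,"dy":0,"dz":-0.04,"rx":0,"ry":0,"rz":0,"claw":0.79},
    {"dx":0.03,"dy":0,"dz":-0.04,"rx":0,"ry":0,"rz":0,"claw":0.79},
    {"dx":0.097,"dy":0,"dz":0.07,"rx":0,"ry":0,"rz":0,"claw":0.79},
    {"dx":0.097,"dy":0,"dz":0.07,"rx":0,"ry":0,"rz":0,"claw":0.79},
    {"dx":0.097,"dy":0,"dz":0.07,"rx":0,"ry":0,"rz":0,"claw":0.79},
    {"dx":0,"dy":0,"dz":0,"rx":0,"ry":0,"rz":0,"claw":0.79},
  ],
)

```text
time_s: 12.45
ee_pos: [0.6196, 0.1437, 0.0753]
eef_rot: [-3.139, -0.628, -0.008]
force: [0.2, 0.0, 0.2]
grip_width: 0.02
grip_force: 0.0
```

```bash
python3 - <<'E'
from h import *
p,xs,f=front(); g=np.nonzero(f>.5)[0]; print(xs[g.max()] if len(g) else f.round(1)); print(telemetry.get_obs()["force"],pose()[0])
rows([((.619,.144,.066),rot(36,-.006),2)],claw=.79)
E
```

```text
0.5370000000000091
[-0.24760113  0.29889162  1.04545053] [0.61887431 0.14365563 0.07503928]
[{"dx": -0.026, "dy": -0.002, "dz": 0.037, "rx": -0.0005, "ry": 0.0001, "rz": -0.0006, "claw": 0.79}, {"dx": -0.026, "dy": -0.001, "dz": 0.037, "rx": -0.0004, "ry": 0.0002, "rz": -0.0006, "claw": 0.79}]
```

step_arm(
  plan=[
    {"dx":-0.027,"dy":0,"dz":0.037,"rx":0,"ry":0,"rz":0,"claw":0.79},
    {"dx":-0.027,"dy":0,"dz":0.037,"rx":0,"ry":0,"rz":0,"claw":0.79},
    {"dx":-0.006,"dy":0,"dz":0.008,"rx":0,"ry":0,"rz":0,"claw":0.79},
    {"dx":0,"dy":0,"dz":0,"rx":0,"ry":0,"rz":0,"claw":0.79},
  ],
)

```text
time_s: 12.9
ee_pos: [0.619, 0.144, 0.0652]
eef_rot: [-3.138, -0.629, -0.008]
force: [-0.8, -1.1, 3.2]
grip_width: 0.0196
grip_force: 1.7
```

step_arm(
  plan=[
    {"dx":-0.035,"dy":0,"dz":-0.023,"rx":0,"ry":0,"rz":0,"claw":0.79},
    {"dx":-0.032,"dy":0,"dz":-0.024,"rx":0,"ry":0,"rz":0,"claw":0.79},
    {"dx":-0.032,"dy":0,"dz":-0.024,"rx":0,"ry":0,"rz":0,"claw":0.79},
    {"dx":-0.032,"dy":0,"dz":-0.024,"rx":0,"ry":0,"rz":0,"claw":0.79},
    {"dx":-0.032,"dy":0,"dz":-0.024,"rx":0,"ry":0,"rz":0,"claw":0.79},
    {"dx":-0.032,"dy":0,"dz":-0.024,"rx":0,"ry":0,"rz":0,"claw":0.79},
    {"dx":-0.032,"dy":0,"dz":-0.024,"rx":0,"ry":0,"rz":0,"claw":0.79},
    {"dx":0,"dy":0,"dz":0,"rx":0,"ry":0,"rz":0,"claw":0.79},
  ],
)

```text
time_s: 13.7
ee_pos: [0.5904, 0.144, 0.0652]
eef_rot: [-3.139, -0.628, -0.008]
force: [-1.5, -1.0, 3.3]
grip_width: 0.0193
grip_force: 1.7
```

```bash
python3 - <<'E'
from h import *
p,xs,f=front(); g=np.nonzero(f>.5)[0]; print(xs[g.max()] if len(g) else f.round(1)); print(telemetry.get_obs()["force"],pose()[0])
E
```

```text
0.5090000000000122
[-1.12106585  0.46975702  3.5358935 ] [0.59057994 0.14403659 0.06521415]
```

Overhang is about 51 mm. I'll lift off, back out, turn the tool vertical and open it over the overhanging end.

```bash
python3 - <<'E'
from h import *
s=rows([((.59,.144,.073),rot(36,-.008),1),((.50,.144,.105),rot(36,-.006),3),((.535,.1437,.13),rot(0,-.006),6)],claw=0)
E
```

```text
[{"dx": 0.041, "dz": -0.066, "rx": -0.0019, "rz": 0.0001, "claw": 0}, {"dx": -0.18, "dy": 0.002, "dz": -0.263, "rx": 0.0003, "rz": -0.0003, "claw": 0}, {"dx": -0.18, "dy": 0.003, "dz": -0.263, "rx": 0.0002, "rz": -0.0004, "claw": 0}, {"dx": -0.18, "dy": 0.002, "dz": -0.262, "rx": 0.0003, "rz": -0.0003, "claw": 0}, {"dx": 0.072, "dz": 0.001, "ry": -0.0667, "claw": 0}, {"dx": 0.071, "dz": -0.007, "ry": -0.0667, "claw": 0}, {"dx": 0.07, "dz": -0.014, "ry": -0.0667, "claw": 0}, {"dx": 0.068, "dz": -0.022, "ry": -0.0666, "claw": 0}, {"dx": 0.066, "dz": -0.029, "ry": -0.0667, "claw": 0}, {"dx": 0.062, "dy": 0.001, "dz": -0.036, "ry": -0.0666, "claw": 0}]
```

step_arm(
  plan=[
    {"dx":0.045,"dy":0,"dz":-0.065,"rx":0,"ry":0,"rz":0,"claw":0.79},
    {"dx":-0.18,"dy":0,"dz":-0.26,"rx":0,"ry":0,"rz":0,"claw":0.79},
    {"dx":-0.18,"dy":0,"dz":-0.26,"rx":0,"ry":0,"rz":0,"claw":0.79},
    {"dx":-0.18,"dy":0,"dz":-0.26,"rx":0,"ry":0,"rz":0,"claw":0},
    {"dx":0.07,"dy":0,"dz":0,"rx":0,"ry":-0.067,"rz":0,"claw":0},
    {"dx":0.07,"dy":0,"dz":-0.01,"rx":0,"ry":-0.067,"rz":0,"claw":0},
    {"dx":0.07,"dy":0,"dz":-0.01,"rx":0,"ry":-0.067,"rz":0,"claw":0},
    {"dx":0.07,"dy":0,"dz":-0.02,"rx":0,"ry":-0.067,"rz":0,"claw":0},
    {"dx":0.07,"dy":0,"dz":-0.03,"rx":0,"ry":-0.067,"rz":0,"claw":0},
    {"dx":0.06,"dy":0,"dz":-0.04,"rx":0,"ry":-0.067,"rz":0,"claw":0},
  ],
)

```text
time_s: 14.75
ee_pos: [0.5354, 0.1431, 0.1297]
eef_rot: [3.141, -0.008, -0.009]
force: [-1.4, 0.2, -0.6]
grip_width: 0.0723
grip_force: 0.0
```

step_arm(
  plan=[
    {"dx":0,"dy":0,"dz":0,"rx":0,"ry":0,"rz":0,"claw":0},
    {"dx":0,"dy":0,"dz":0,"rx":0,"ry":0,"rz":0,"claw":0},
  ],
)

```text
time_s: 14.95
ee_pos: [0.5351, 0.1429, 0.1284]
eef_rot: [3.141, -0.013, -0.01]
force: [-0.7, -0.0, 1.1]
grip_width: 0.0883
grip_force: 0.0
```

```bash
python3 - <<'E'
from h import *
p=wrist(); im=undist(p,.073,.47,.65,.07,.22); b=((im[...,2].astype(int)-im[...,0])>40).astype(np.uint8)
k,l,s,c=cv2.connectedComponentsWithStats(b); i=1+s[1:,4].argmax(); print(s[i],c[i])
for r in(255,265,275,340,350):
    g=np.nonzero((l==i)[r])[0]
    if len(g): print("x",.65-r*.0005,"y",.22-g.max()*.0005,.22-g.min()*.0005)
g=np.nonzero((l==i).any(1))[0]; print("front x",.65-g.max()*.0005)
cv2.imwrite("pics/w4.png",np.hstack([im,cv2.resize(p["img"],(480,360))])[...,::-1] if im.shape[0]==360 else p["img"][...,::-1])
s=rows([((.535,.1437,.0445),rot(0,-.006),4)],claw=0); print(pose()[0],telemetry.get_obs()["qpos"].round(2))
E
```

```text
[   90   128   126   163 20256] [151.99091627 208.58249408]
x 0.5225 y 0.113 0.175
x 0.5175000000000001 y 0.113 0.175
x 0.5125 y 0.113 0.175
front x 0.505
[{"dx": -0.002, "dy": -0.002, "dz": 0.21, "rx": 0.0002, "ry": -0.002, "rz": -0.0005, "claw": 0}, {"dx": -0.001, "dy": -0.002, "dz": 0.21, "rx": 0.0002, "ry": -0.002, "rz": -0.0005, "claw": 0}, {"dx": -0.001, "dy": -0.002, "dz": 0.211, "rx": 0.0002, "ry": -0.002, "rz": -0.0005, "claw": 0}, {"dy": -0.001, "dz": 0.21, "rx": 0.0001, "ry": -0.0021, "rz": -0.0005, "claw": 0}]
[0.53471216 0.14302997 0.12860623] [ 0.2   0.36  1.59 -0.    1.18  1.78]
```

View pics/w4.png

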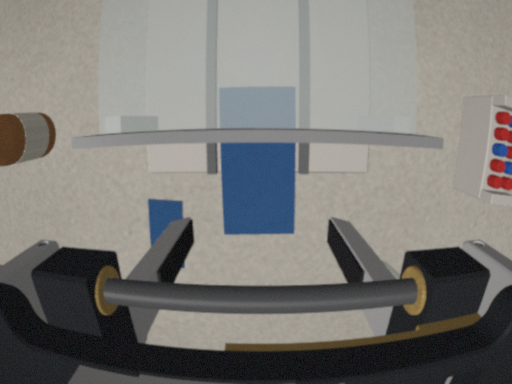

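The wrist image shows the plate (258,190) sticking out past the edge between the open fingers (185,225 and 335,225), square and centred. Descending to grip it by the sides.

step_arm(
  plan=[
    {"dx":0,"dy":-0.002,"dz":0.21,"rx":0,"ry":-0.002,"rz":0,"claw":0},
    {"dx":0,"dy":-0.002,"dz":0.21,"rx":0,"ry":-0.002,"rz":0,"claw":0},
    {"dx":0,"dy":-0.002,"dz":0.21,"rx":0,"ry":-0.002,"rz":0,"claw":0},
    {"dx":0,"dy":-0.002,"dz":0.21,"rx":0,"ry":-0.002,"rz":-0.002,"claw":0},
    {"dx":0,"dy":0,"dz":0,"rx":0,"ry":0,"rz":0,"claw":0},
  ],
)

```text
time_s: 15.5
ee_pos: [0.5339, 0.1437, 0.0432]
eef_rot: [3.14, 0.003, -0.006]
force: [0.5, -0.1, 0.7]
grip_width: 0.0941
grip_force: 0.0
```

step_arm(
  grip_force=40,
  plan=[
    {"dx":0,"dy":0,"dz":0,"rx":0,"ry":0,"rz":0,"claw":0.5},
    {"dx":0,"dy":0,"dz":0,"rx":0,"ry":0,"rz":0,"claw":0.5},
    {"dx":0,"dy":0,"dz":0,"rx":0,"ry":0,"rz":0,"claw":0.5},
    {"dx":0,"dy":0,"dz":0,"rx":0,"ry":0,"rz":0,"claw":0.5},
    {"dx":0,"dy":0,"dz":0,"rx":0,"ry":0,"rz":0,"claw":0.5},
  ],
)

```text
time_s: 16.0
ee_pos: [0.5364, 0.1439, 0.046]
eef_rot: [3.141, -0.001, -0.006]
force: [-0.3, 0.9, 1.0]
grip_width: 0.0626
grip_force: 40.0
```

step_arm(
  plan=[
    {"dx":0,"dy":0,"dz":-0.02,"rx":0,"ry":0,"rz":0,"claw":0.5},
    {"dx":-0.1,"dy":0,"dz":0,"rx":0,"ry":0,"rz":0,"claw":0.5},
    {"dx":-0.2,"dy":0,"dz":0,"rx":0,"ry":0,"rz":0,"claw":0.5},
    {"dx":-0.2,"dy":0,"dz":0,"rx":0,"ry":0,"rz":0,"claw":0.5},
    {"dx":-0.2,"dy":0,"dz":0,"rx":0,"ry":0,"rz":0,"claw":0.5},
    {"dx":-0.2,"dy":0,"dz":0,"rx":0,"ry":0,"rz":0,"claw":0.5},
    {"dx":-0.1,"dy":0,"dz":-0.1,"rx":0,"ry":0,"rz":0,"claw":0.5},
    {"dx":0,"dy":0,"dz":-0.25,"rx":0,"ry":0,"rz":0,"claw":0.5},
    {"dx":0,"dy":0,"dz":-0.3,"rx":0,"ry":0,"rz":0,"claw":0.5},
    {"dx":0,"dy":0,"dz":-0.3,"rx":0,"ry":0,"rz":0,"claw":0.5},
  ],
)

```text
time_s: 17.0
ee_pos: [0.4351, 0.1444, 0.1435]
eef_rot: [3.141, 0.0, -0.006]
force: [0.1, -1.0, -0.6]
grip_width: 0.0628
grip_force: 40.0
```

```bash
python3 - <<'E'
from h import *
o=telemetry.get_obs(); print(o["ee_pos"],o["force"],o["grip_width"],o["qpos"].round(2))
p=wrist(); z=o["ee_pos"][2]+.027
x,y=o["ee_pos"][:2]
def toolcloud(p):
    zm=p["z_map"]; v,u=np.mgrid[:384,:512]; a=np.stack([u-p["cx"],v-p["cy"]],-1); r=np.hypot(a[...,0],a[...,1])+1e-9; th=r/p["fx"]
    d=np.stack([a[...,0]/r*np.tan(th),a[...,1]/r*np.tan(th),np.ones_like(r)],-1)*zm[...,None]
    return d@p["tool_from_camera"][:3,:3].T+p["tool_from_camera"][:3,3]
T=toolcloud(p); I=p["img"].astype(int); b=(I[...,2]>I[...,0]+40)&(abs(T[...,1])<.045)&(T[...,0]>-.05)&(T[...,0]<.13)&(T[...,2]<.03)
q=T[b]; print(len(q),np.percentile(q,[1,50,99],axis=0).round(4))
A=np.c_[q[:,:2],np.ones(len(q))]; print("plane z=ax+by+c",np.linalg.lstsq(A,q[:,2],rcond=None)[0].round(4), cv2.minAreaRect(q[:,:2].astype(np.float32)))
cv2.imwrite("pics/w5.png",p["img"][...,::-1])
E
```

```text
[0.43512837 0.14444411 0.14346602] [ 0.07413102 -1.03133837 -0.64143221] 0.06278962048382232 [ 0.24  0.14  1.83 -0.    1.17  1.82]
22187 [[-0.03   -0.0308 -0.0276]
 [ 0.0396  0.0001 -0.0258]
 [ 0.0961  0.0311 -0.0241]]
plane z=ax+by+c [-0.0089 -0.0009 -0.0262] ((0.03249448537826538, 0.00021367147564888), (0.0637168288230896, 0.12984699010849), 89.0119400024414)
```

View pics/w5.png

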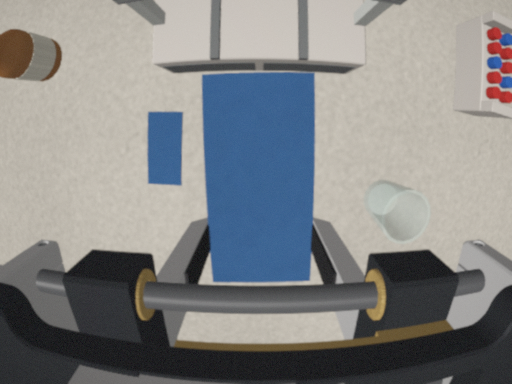

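The plate is held level (slope under 1°). Its centre is 32.7 mm ahead of the tool axis, and the beaker (400,210) is untouched. Now over to just in front of the rack for a close measurement.

step_arm(
  plan=[
    {"dx":-0.05,"dy":0.39,"dz":0,"rx":0,"ry":0,"rz":0,"claw":0.5},
    {"dx":-0.05,"dy":0.39,"dz":0,"rx":0,"ry":0,"rz":0,"claw":0.5},
    {"dx":-0.05,"dy":0.39,"dz":0,"rx":0,"ry":0,"rz":0,"claw":0.5},
    {"dx":-0.05,"dy":0.39,"dz":0,"rx":0,"ry":0,"rz":0,"claw":0.5},
    {"dx":-0.05,"dy":0.39,"dz":0,"rx":0,"ry":0,"rz":0,"claw":0.5},
    {"dx":-0.05,"dy":0.39,"dz":0,"rx":0,"ry":0,"rz":0,"claw":0.5},
    {"dx":-0.05,"dy":0.39,"dz":0,"rx":0,"ry":0,"rz":0,"claw":0.5},
    {"dx":0,"dy":0,"dz":0,"rx":0,"ry":0,"rz":0.049,"claw":0.5},
    {"dx":0,"dy":0,"dz":0,"rx":0,"ry":0,"rz":0,"claw":0.5},
  ],
)

```text
time_s: 17.95
ee_pos: [0.3987, -0.1287, 0.1424]
eef_rot: [3.141, -0.0, -0.086]
force: [-0.4, 1.2, -1.2]
grip_width: 0.0629
grip_force: 40.0
```

```bash
python3 - <<'E'
from h import *
o=telemetry.get_obs(); print(o["ee_pos"],o["eef_rot"],o["grip_width"])
p=wrist(); np.savez("w6.npz",**p)
zm=p["z_map"]; v,u=np.mgrid[:384,:512]; a=np.stack([u-p["cx"],v-p["cy"]],-1); r=np.hypot(a[...,0],a[...,1])+1e-9; th=r/p["fx"]
d=np.stack([a[...,0]/r*np.tan(th),a[...,1]/r*np.tan(th),np.ones_like(r)],-1)*zm[...,None]
W=d@p["W"][:3,:3].T+p["W"][:3,3]; T=d@p["tool_from_camera"][:3,:3].T+p["tool_from_camera"][:3,3]
m=(abs(W[...,2]-.0805)<.004)&(abs(W[...,1]+.13)<.06)&(W[...,0]>.5)&(W[...,0]<.68)
k,l,s,_=cv2.connectedComponentsWithStats(m.astype(np.uint8)); print(s[s[:,4]>30]); q=W[m]
print("rack",m.sum(),np.percentile(q,[1,50,99],axis=0).round(4),cv2.minAreaRect(q[:,:2].astype(np.float32)))
I=p["img"].astype(int); b=(I[...,2]>I[...,0]+40)&(abs(T[...,1])<.045)&(T[...,0]>-.05)&(T[...,0]<.13)&(T[...,2]<-.01); b=cv2.erode(b.astype(np.uint8),np.ones((3,3)))>0
q=T[b]; 
for x in(-.02,0,.03,.06,.085):
    g=q[abs(q[:,0]-x)<.004]; print("plate x",x,"y",g[:,1].min().round(4),g[:,1].max().round(4),np.median(g[:,2]).round(4))
print(cv2.minAreaRect(q[:,:2].astype(np.float32)))
im=undist(p,.080,.50,.68,-.22,-.04,.0004); cv2.imwrite("pics/w6.png",im[...,::-1])
E
```

```text
[ 0.39872004 -0.12871769  0.14237181] [ 3.14112952e+00 -5.42634549e-05 -8.64367572e-02] 0.06294535278692329
[[     0      0    512    384 195916]
 [   221     41     52     15    688]]
rack 692 [[ 0.5257 -0.1509  0.0772]
 [ 0.5327 -0.1298  0.0795]
 [ 0.5398 -0.1078  0.0811]] ((0.5488172769546509, -0.13039839267730713), (0.044096145778894424, 0.04456237331032753), 85.51985168457031)
plate x -0.02 y -0.0297 0.0319 -0.0264
plate x 0 y -0.0302 0.0318 -0.0262
plate x 0.03 y -0.0306 0.0312 -0.026
plate x 0.06 y -0.0311 0.0307 -0.0256
plate x 0.085 y -0.0313 0.0302 -0.0253
((0.03250599652528763, 0.00029405951499938965), (0.06231509894132614, 0.12871848046779633), 89.19347381591797)
```

View pics/w6.png

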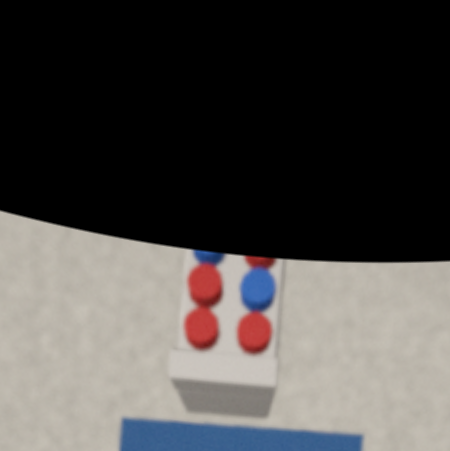

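The rectified view (0.4 mm/px) shows the rack's front shoulder corners at (170,377) and (276,386). That puts the rack centre at about (0.587, -0.134) with yaw -4.9°, which agrees with the other cameras.

```bash
python3 - <<'E'
from h import *
s=rows([((.5547,-.1304,.12),rot(.5,-.097),5),((.5547,-.1304,.063),rot(.5,-.097),4)],claw=.5)
E
```

```text
[{"dx": 0.311, "dy": -0.021, "dz": 0.045, "rx": 0.0001, "ry": 0.0011, "rz": 0.0018, "claw": 0.5}, {"dx": 0.311, "dy": -0.022, "dz": 0.046, "ry": 0.0011, "rz": 0.0019, "claw": 0.5}, {"dx": 0.31, "dy": -0.023, "dz": 0.046, "rx": 0.0001, "ry": 0.0011, "rz": 0.0018, "claw": 0.5}, {"dx": 0.31, "dy": -0.024, "dz": 0.046, "ry": 0.0011, "rz": 0.0019, "claw": 0.5}, {"dx": 0.31, "dy": -0.025, "dz": 0.048, "rx": 0.0001, "ry": 0.001, "rz": 0.0018, "claw": 0.5}, {"dx": -0.001, "dz": 0.142, "claw": 0.5}, {"dx": -0.001, "dz": 0.142, "claw": 0.5}, {"dx": -0.001, "dz": 0.143, "claw": 0.5}, {"dx": -0.002, "dy": 0.001, "dz": 0.142, "claw": 0.5}]
```

step_arm(
  plan=[
    {"dx":0.31,"dy":-0.022,"dz":0.045,"rx":0,"ry":0,"rz":0,"claw":0.5},
    {"dx":0.31,"dy":-0.022,"dz":0.045,"rx":0,"ry":0,"rz":0,"claw":0.5},
    {"dx":0.31,"dy":-0.022,"dz":0.045,"rx":0,"ry":0,"rz":0.004,"claw":0.5},
    {"dx":0.31,"dy":-0.023,"dz":0.045,"rx":0,"ry":0.003,"rz":0.004,"claw":0.5},
    {"dx":0.31,"dy":-0.023,"dz":0.045,"rx":0,"ry":0.003,"rz":0,"claw":0.5},
    {"dx":0,"dy":0,"dz":0.1,"rx":0,"ry":0,"rz":0,"claw":0.5},
    {"dx":0,"dy":0,"dz":0.1,"rx":0,"ry":0,"rz":0,"claw":0.5},
    {"dx":0,"dy":0,"dz":0.1,"rx":0,"ry":0,"rz":0,"claw":0.5},
    {"dx":0,"dy":0,"dz":0.1,"rx":0,"ry":0,"rz":0,"claw":0.5},
    {"dx":0,"dy":0,"dz":0,"rx":0,"ry":0,"rz":0,"claw":0.5},
  ],
)

```text
time_s: 19.0
ee_pos: [0.5542, -0.1304, 0.079]
eef_rot: [3.141, -0.008, -0.095]
force: [-0.2, -0.1, -0.2]
grip_width: 0.0629
grip_force: 40.0
```

```bash
python3 - <<'E'
from h import *
s=rows([((.5547,-.1304,.0625),rot(.5,-.097),2)],claw=.5);print(pose()[0],telemetry.get_obs()["eef_rot"])
E
```

```text
[{"dx": 0.002, "dz": 0.083, "rx": 0.0001, "ry": 0.0003, "rz": 0.0005, "claw": 0.5}, {"dx": 0.002, "dy": -0.001, "dz": 0.083, "ry": 0.0004, "rz": 0.0005, "claw": 0.5}]
[ 0.55415684 -0.13039887  0.07904816] [ 3.14136988 -0.00764619 -0.09547223]
```

step_arm(
  plan=[
    {"dx":0.003,"dy":0,"dz":0.06,"rx":0,"ry":0,"rz":0.001,"claw":0.5},
    {"dx":0.003,"dy":0,"dz":0.06,"rx":0,"ry":0,"rz":0,"claw":0.5},
    {"dx":0,"dy":0,"dz":0.06,"rx":0,"ry":0,"rz":0,"claw":0.5},
    {"dx":0,"dy":0,"dz":0,"rx":0,"ry":0,"rz":0,"claw":0.5},
  ],
)

```text
time_s: 19.4
ee_pos: [0.5556, -0.1306, 0.0615]
eef_rot: [3.141, -0.009, -0.097]
force: [0.2, 0.3, -1.7]
grip_width: 0.0626
grip_force: 40.0
```

step_arm(
  plan=[
    {"dx":0,"dy":0,"dz":0.015,"rx":0,"ry":0,"rz":0,"claw":0.5},
    {"dx":0,"dy":0,"dz":0,"rx":0,"ry":0,"rz":0,"claw":0.5},
  ],
)

```text
time_s: 19.6
ee_pos: [0.5561, -0.1307, 0.0609]
eef_rot: [3.141, -0.01, -0.097]
force: [0.3, -0.1, -1.4]
grip_width: 0.0631
grip_force: 40.0
```

step_arm(
  plan=[
    {"dx":0,"dy":0,"dz":0.01,"rx":0,"ry":0,"rz":0,"claw":0.5},
    {"dx":0,"dy":0,"dz":0,"rx":0,"ry":0,"rz":0,"claw":0.5},
  ],
)

```text
time_s: 19.8
ee_pos: [0.5561, -0.1307, 0.06]
eef_rot: [3.141, -0.01, -0.097]
force: [-0.7, 0.1, -0.7]
grip_width: 0.0631
grip_force: 40.0
```

step_arm(
  plan=[
    {"dx":-0.014,"dy":-0.002,"dz":0.01,"rx":0,"ry":0,"rz":0,"claw":0.5},
    {"dx":0,"dy":0,"dz":0,"rx":0,"ry":0,"rz":0,"claw":0.5},
  ],
)

```text
time_s: 20.0
ee_pos: [0.5545, -0.1303, 0.0588]
eef_rot: [3.141, -0.01, -0.097]
force: [0.6, -0.2, -0.5]
grip_width: 0.0625
grip_force: 40.0
```

step_arm(
  plan=[
    {"dx":0,"dy":0,"dz":0.01,"rx":0,"ry":0,"rz":0,"claw":0.5},
    {"dx":0,"dy":0,"dz":0,"rx":0,"ry":0,"rz":0,"claw":0.5},
  ],
)

```text
time_s: 20.2
ee_pos: [0.5547, -0.1304, 0.0578]
eef_rot: [3.141, -0.01, -0.097]
force: [0.2, 0.1, -0.8]
grip_width: 0.0629
grip_force: 40.0
```

step_arm(
  plan=[
    {"dx":0,"dy":0,"dz":0.01,"rx":0,"ry":0,"rz":0,"claw":0.5},
    {"dx":0,"dy":0,"dz":0,"rx":0,"ry":0,"rz":0,"claw":0.5},
  ],
)

```text
time_s: 20.4
ee_pos: [0.5547, -0.1304, 0.0568]
eef_rot: [3.141, -0.01, -0.097]
force: [0.0, -0.0, -0.7]
grip_width: 0.063
grip_force: 40.0
```

step_arm(
  plan=[
    {"dx":0,"dy":0,"dz":0.006,"rx":0,"ry":0,"rz":0,"claw":0.5},
    {"dx":0,"dy":0,"dz":0,"rx":0,"ry":0,"rz":0,"claw":0.5},
  ],
)

```text
time_s: 20.6
ee_pos: [0.5548, -0.1304, 0.0563]
eef_rot: [3.141, -0.01, -0.097]
force: [0.6, 0.2, -1.2]
grip_width: 0.0626
grip_force: 40.0
```

step_arm(
  plan=[
    {"dx":0,"dy":0,"dz":0.006,"rx":0,"ry":0,"rz":0,"claw":0.5},
    {"dx":0,"dy":0,"dz":0,"rx":0,"ry":0,"rz":0,"claw":0.5},
  ],
)

```text
time_s: 20.8
ee_pos: [0.5549, -0.1304, 0.0562]
eef_rot: [3.141, -0.011, -0.097]
force: [-1.6, 0.4, 4.5]
grip_width: 0.0622
grip_force: 40.0
```

Contact at 4.5 N: the plate sits on the shoulders. Releasing.

step_arm(
  grip_force=5,
  plan=[
    {"dx":0,"dy":0,"dz":0,"rx":0,"ry":0,"rz":0,"claw":0.5},
    {"dx":0,"dy":0,"dz":0,"rx":0,"ry":0,"rz":0,"claw":0.3},
    {"dx":0,"dy":0,"dz":0,"rx":0,"ry":0,"rz":0,"claw":0.2},
    {"dx":0,"dy":0,"dz":0,"rx":0,"ry":0,"rz":0,"claw":0},
    {"dx":0,"dy":0,"dz":0,"rx":0,"ry":0,"rz":0,"claw":0},
    {"dx":0,"dy":0,"dz":0,"rx":0,"ry":0,"rz":0,"claw":0},
    {"dx":0,"dy":0,"dz":0,"rx":0,"ry":0,"rz":0,"claw":0},
  ],
)

```text
time_s: 21.5
ee_pos: [0.5547, -0.1304, 0.0557]
eef_rot: [3.141, -0.01, -0.097]
force: [-0.0, 0.8, -0.9]
grip_width: 0.0941
grip_force: 0.0
```

step_arm(
  plan=[
    {"dx":0,"dy":0,"dz":-0.1,"rx":0,"ry":0,"rz":0,"claw":0},
    {"dx":0,"dy":0,"dz":-0.2,"rx":0,"ry":0,"rz":0,"claw":0},
    {"dx":0,"dy":0,"dz":-0.3,"rx":0,"ry":0,"rz":0,"claw":0},
    {"dx":-0.1,"dy":0,"dz":-0.4,"rx":0,"ry":0,"rz":0,"claw":0},
    {"dx":-0.3,"dy":0,"dz":-0.3,"rx":0,"ry":0,"rz":0,"claw":0},
    {"dx":0,"dy":0,"dz":0,"rx":0,"ry":0,"rz":0,"claw":0},
  ],
)

```text
time_s: 22.1
ee_pos: [0.5134, -0.1265, 0.1905]
eef_rot: [3.139, -0.017, -0.097]
force: [-0.2, 0.5, 0.2]
grip_width: 0.0939
grip_force: 0.0
```

```bash
python3 - <<'E'
from h import *
p=wrist(); im=undist(p,.083,.49,.68,-.23,-.04,.0004)
b=((im[...,2].astype(int)-im[...,0])>40).astype(np.uint8); b=cv2.morphologyEx(b,cv2.MORPH_OPEN,np.ones((5,5)))
k,l,s,c=cv2.connectedComponentsWithStats(b); i=1+s[1:,4].argmax(); v,u=np.nonzero(l==i)
q=np.c_[.68-v*.0004,-.04-u*.0004].astype(np.float32); print(cv2.minAreaRect(q))
zm=p["z_map"]; v,u=np.mgrid[:384,:512]; a=np.stack([u-p["cx"],v-p["cy"]],-1); r=np.hypot(a[...,0],a[...,1])+1e-9; th=r/p["fx"]
d=np.stack([a[...,0]/r*np.tan(th),a[...,1]/r*np.tan(th),np.ones_like(r)],-1)*zm[...,None]
W=d@p["W"][:3,:3].T+p["W"][:3,3]; I=p["img"].astype(int)
m=(I[...,2]>I[...,0]+40)&(abs(W[...,2]-.083)<.012)&(abs(W[...,1]+.13)<.06); q=W[m]
A=np.c_[q[:,:2]-q[:,:2].mean(0),np.ones(len(q))]; print(len(q),np.linalg.lstsq(A,q[:,2],rcond=None)[0].round(4))
t=viewer.camera("top"); X=cloud(t); I=t["img"].astype(int); m=(I[...,2]>I[...,0]+45)&(abs(X[...,1]+.13)<.06)&(abs(X[...,0]-.58)<.1)&(X[...,2]>.05)&(X[...,2]<.12)
if m.sum()>9: print("top",m.sum(),cv2.minAreaRect(X[m][:,:2].astype(np.float32)),np.median(X[m],0))
cv2.imwrite("pics/w7.png",np.hstack([p["img"],cv2.resize(t["img"][120:280,80:300],None,fx=1.3,fy=1.3,)[:,:288] if 0 else p["img"][:,:0]])[...,::-1])
print(pose()[0])
E
```

```text
((0.5874098539352417, -0.13375964760780334), (0.06262774765491486, 0.12825606763362885), 85.29490661621094)
7561 [0.0005 0.001  0.0825]
[ 0.51378347 -0.12638204  0.18644541]
```

View pics/w7.png

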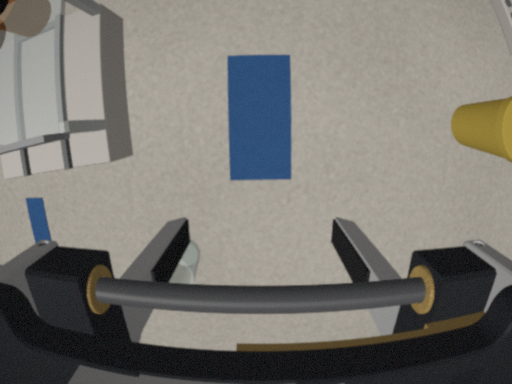

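The plate (image (260,117)) lies flat over the rack at (0.587, -0.134), yaw -4.7° and z 0.083. That is within 1 mm and 0.3° of the measured rack pose. The robot is clear, so I'm handing in.

```bash
python3 -c "
from h import *
print(hand_in())"
```

```text
the job is handed in; nothing more can be done
None
```

The large blue cover plate was slid out with a light drag, gripped by its overhanging end, and set down flat on the tube rack, about 1 mm and 0.3° from the rack pose I measured. I handed the job in at about 22 s and got no verdict back; the fingertips sat about 15 mm behind the reported TCP rather than the stated 17 mm ahead, so I worked from the cameras and touch instead.

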